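Stand the toy pot's lid upright in the dish rack

ROBOT

A 6-joint arm with a two-finger parallel gripper is mounted at the origin on the work surface. World frame = base frame: x ahead of the robot, y to its left, z up, the work surface at z = 0. Lengths are in m, angles in rad, forces in N, time in s.
With the tool pointing down it reaches from about 0.25 to 0.725 m from the base axis. Payload 4 kg.
Tool frame: the origin (TCP) lies on the centre line of the jaws, within the pads' length; the fingertips stand 11 mm ahead of it and the grasp point (between the pads) lies 8 mm behind it; z points along the fingers, x is the direction in which the jaws open and shut, and the axes are right-handed (so a half turn about z gives the same grasp; the last joint's range is limited). The gripper opens to 85 mm and grips with 20 to 120 N. Pads are 22 mm wide; open, the fingers measure 114 mm over their backs; the gripper's body (76 mm by 85 mm) begins 54 mm behind the grasp point. The pads swing forward as they close: fully open they stand 13 mm farther back than shut.
Start: joints at [0, 0.241, 0.005, 1.335, 0, 1.571], TCP at [0.5, -0, 0.242] pointing down, gripper open.
Joint ranges: [-2.72, 2.72], [-1.05, 1.87], [-1.09, 1.28], [-1.99, 2.15], [-1.42, 1.44], [-3.14, 3.14]. Speed limits (rad/s): [2.79, 2.79, 3.14, 3.14, 3.14, 3.14].

INTERFACE

Orientations are given as a unit quaternion [x, y, z, w].
In Python, from workcell import bot, viewer, order gives the robot as it stands. The module is installed in compiled form; this text tells all that it offers.
- The arm moves only by the tool send_rows, never from a script. Its argument "increments" is a list that holds one entry, the list of rows, each a list of 4 numbers: the shift along the tool's x, y, z in m, then the turn about the tool's z in degrees. A call has exactly 8 rows; each row shifts and turns the pose as measured when the row begins, along the tool's axes as they then stand; what a row does not reach is not made up. A row lasts 1/10 s, in which the tool goes at most 50 mm and 8.59 degrees, less where a joint would pass 70% of its speed; a pose out of reach is approached as far as the arm can. A call is refused whole if a number of a shift passes 0.05 or a number of a turn 8.59, either way. A call with a gripper value outside its range is refused whole. "hand" is the closure, from -1 (fully open) to 1 (shut), so that 0 is half open, set as the call begins (left out, the last holds). The fingers move at their own pace and stop on an object; the grip force is fixed at half the most. Time passes only in rows, so rows that do not move let the fingers close, or fill a call up. It gives the time, the measured TCP pose, the force and the opening at its end, in the units of the state.
- bot.get_obs(): the state, without advancing time (a new reading comes with each control period).
- viewer.camera(name): name is "scene" or "side" or "wrist"; returns a dict with "image" (480x640x3 uint8, red, green, blue), "range_z" (480x640 float32, m along the optical axis (not along the pixel's ray), 0 where there is no reading), "camera_matrix" (3x3 intrinsics, pixels), "dist" ([k1, k2, p1, p2, k3] as OpenCV has them; the pictures are not rectified), "eye" and "rotation" of the camera in the world. Camera axes: x right, y down, z forward; pixel columns grow to the right and rows downward; lengths in m; the calibration is good to about 2 mm. A picture is of the moment at which its call begins.
- order.job_done(): hands the job in, once; it reports no verdict.
The state is a dict: "clock": time; "joint_pos": joint angles; "joint_vel": joint speeds; "tau": joint torques, N m; "eef_pos": TCP position; "tool_rot": TCP orientation; "ft_force": force on the tool from outside, world axes, zero at the start; "ft_torque": the same for the moment, N m; "grip_width": finger opening in m.
Only numpy, scipy, OpenCV 4.12 (cv2) and the standard library are available. Lean on these libraries where they do the work, as an engineer would, in place of code of your own. Each camera call takes 0.05 s, during which the arm holds its last target.

TASK

The toy tea set is being put up to dry: take the flat steel lid off the pot and stand it upright in one of the free slots of the wooden dish rack, its rim resting down on the rack's rails between the tines and its knob facing away from the two saucers already standing there. Do not drop the lid, and leave the pot standing in its tray and the saucers and cup as they are.

Things in the scene. Friction and masses are not known exactly. Their poses are not given: they have to be found in the camera images.
- lid_center (a point): centre (half-way up its thickness) of the pot's lid: a flat plain steel disc, 110 mm diameter, 5 mm thick, about 0.13 kg, no lip on its underside. z axis = the disc's axis, from its flat underside towards the knob. At the start it lies level on the pot, knob up.
- lid_knob (a point): middle of the lid's wooden knob, 19 mm along +z from lid_center: an upright cylinder 25 mm diameter, 19 mm tall (from 9.5 to 28.5 mm above lid_center) on a steel stem 16 mm in diameter. Same axes as lid_center.
- pot: loose low steel toy cooking pot with two loop handles, 121 mm across the rim, 170 mm over the handles (along its x axis), 64 mm high; origin at the centre of its underside, z up. The lid rests on a ledge 60 mm above the origin, inside a rim that stands 4 mm above the ledge. About 0.35 kg. Stands in the tray near the tray's +y end.
- tray: fixed ash tray, outside 216 mm (x) by 272 mm (y), 70 mm high, walls 8 mm; origin under its centre, z up. Floor at z = 8 mm, on it slats along x, 26 mm wide, 5 mm thick (pot stands on them), with 10 mm gaps. The -y half is free: the lid can be leant over the -y end wall (inner face y = -128 mm), its foot held in the slat gap y = -102 to -92 mm (about 63 degrees from level), and retaken by the rim.
- rack: fixed ash dish rack, 196 mm along y, 110 mm wide; origin under its centre, z up. Two rails along y, 20 mm wide, centred at x = -28 and 28 mm, tops at z = 22 mm. On each stand 7 dowel tines, 10 mm thick, tops at z = 86 mm, at y = -84, -56, -28, 0, 28, 56, 84 mm: 6 slots, each 18 mm clear, centred at y = -70, -42 (saucers stand in these two), -14, 14, 42, 70 mm (free).
- rack_seat (a point): middle of the rack at the height (74 mm above the rack's origin) where lid_center comes to lie when the lid stands upright with its rim on both rails; same axes as rack.
- saucer_end (a point): point at the saucers' end of the rack, y = -98 mm in the rack's frame, 74 mm up; same axes as rack.
- saucer_a: loose flat steel saucer, 90 mm diameter, 5 mm thick, standing in the rack's slot at y = -70 mm; origin at its centre, z = its axis.
- saucer_b: the same, standing in the rack's slot at y = -42 mm.
- cup: loose steel toy mug, 68 mm diameter, 55 mm high, standing on the table beyond the tray and rack; origin at the centre of its underside, z up.
There are look-alikes about, which are no part of the job. Leave any red look-alike of the part that bears lid_center alone.

How it is judged:
By the outcome, as a careful person would: the job done as asked, in the order asked, and still so for the second after the job is handed in, with the robot touching nothing.
It also fails if it takes over 64 s, if anything falls off the work surface, if the arm or the gripper's body presses on something with over 40 N, if the wrist force passes 120 N, or if a joint passes its speed limit or range.

## Working session

There is one attempt and no reset: what is moved stays moved. The work goes in short steps, Python scripts to look and compute and a tool call to move; the robot and the scene stay as the last step left them, time stands still between calls to the robot, and variables do not carry over. Pictures are saved under pics/ and viewed, and the job is handed in when it is done.

Besides the shell and the picture viewer there is one more tool, called after ">>>" by a JSON object that holds its "name" and its "arguments". send_rows: Moves the arm, as the interface text tells. Its arguments: {"type":"object","properties":{"increments":{"type":"array","items":{"type":"array","items":{"type":"array","items":{"type":"number"}}}},"hand":{"type":"number"}},"required":["increments"]}

```bash
mkdir -p pics; cat > h.py <<'E'
import numpy as np, cv2
from workcell import bot, viewer, order
def shot(n,f):
    c=viewer.camera(n); cv2.imwrite('pics/'+f,c['image'][:,:,::-1]); np.savez('pics/'+f+'.npz',**{k:np.array(v) for k,v in c.items()}); return c
def ld(f): return dict(np.load('pics/'+f+'.npz'))
def R(c):
    r=np.array(c['rotation']); 
    if r.size==4:
        from scipy.spatial.transform import Rotation as Q; return Q.from_quat(r).as_matrix()
    return r
def ray(c,uv):
    p=cv2.undistortPoints(np.array(uv,float).reshape(-1,1,2),c['camera_matrix'],c['dist']).reshape(-1,2)
    return np.c_[p,np.ones(len(p))]@R(c).T
def onz(c,uv,z):
    d=ray(c,uv); e=np.array(c['eye']); return e+d*((z-e[2])/d[:,2])[:,None]
def dep(c,uv):
    uv=np.array(uv).reshape(-1,2); z=c['range_z'][uv[:,1].astype(int),uv[:,0].astype(int)]
    return np.array(c['eye'])+ray(c,uv)*z[:,None]
def cloud(c):
    v,u=np.mgrid[0:480,0:640]; return dep(c,np.c_[u.ravel(),v.ravel()]).reshape(480,640,3)
E
python3 - <<'E'
from h import *
for n in ['scene','side','wrist']:
    c=shot(n,n+'0.png'); print(n,c['eye'],np.round(c['rotation'],3),c['camera_matrix'].tolist(),c['dist'])
o=bot.get_obs(); print(o)
E
```

```text
scene [1.25108873e+00 7.93772436e-04 5.52279630e-01] [ 0.604  0.647 -0.339 -0.318] [[481.8919288125239, 0.0, 315.0542995999865], [0.0, 481.8919288125239, 239.2755071421849], [0.0, 0.0, 1.0]] [-0.09802787  0.          0.          0.          0.        ]
side [0.40955017 0.61331474 0.63210512] [-0.128  0.897 -0.419  0.061] [[435.7522057722419, 0.0, 318.990909608243], [0.0, 435.7522057722419, 242.8298067190326], [0.0, 0.0, 1.0]] [-0.02877649  0.          0.          0.          0.        ]
wrist [0.50113355 0.07235318 0.37269659] [ 0.99   0.    -0.001  0.143] [[411.21922301862946, 0.0, 312.72809869995035], [0.0, 411.21922301862946, 240.23830038432075], [0.0, 0.0, 1.0]] [0.00760417 0.         0.         0.         0.        ]
{'clock': 0.15, 'joint_pos': array([-2.11902037e-05,  2.41258603e-01,  4.05004739e-03,  1.33520258e+00,
       -1.78420431e-06,  1.57081571e+00]), 'joint_vel': array([ 4.34052855e-05, -2.79073497e-03,  5.05742561e-03,  7.41547148e-04,
       -1.10905346e-03, -1.93827062e-04]), 'tau': array([-1.62746033e-03, -3.72633219e+01,  2.52638429e+01,  1.23480460e-02,
       -1.30651040e-05,  1.49362950e-05]), 'eef_pos': array([ 4.99545284e-01, -1.11073461e-05,  2.41614366e-01]), 'tool_rot': array([ 9.99999674e-01, -2.02852926e-05, -8.07403362e-04,  8.91371825e-07]), 'ft_force': array([-0.29952423,  0.42057633,  0.58091118]), 'ft_torque': array([-0.0208978 , -0.01099842,  0.01952736]), 'grip_width': 0.08517055047771671}
```

View pics/scene0.png

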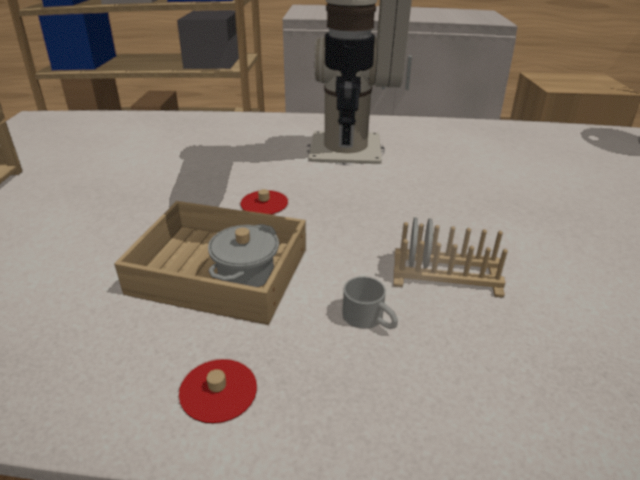

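View pics/side0.png

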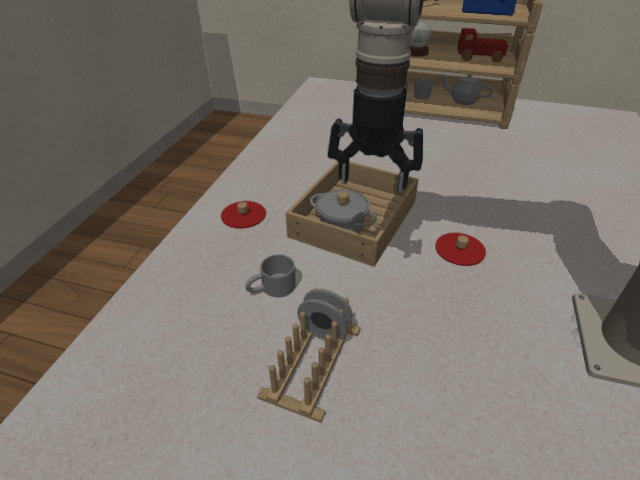

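View pics/wrist0.png

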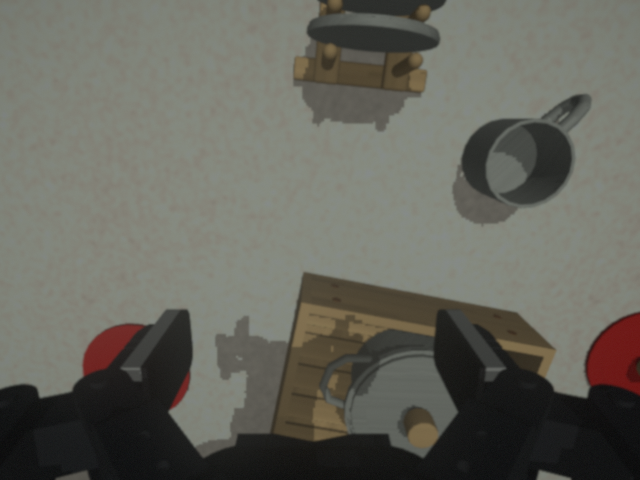

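The scene view shows the tray at pixels (125–305, 205–310), with the pot and wood knob at about (243, 236). The rack is at (395–505, 225–290) with saucers at its left (-y) end, the cup is at (365, 302), and there are red decoy lids at (264, 200) and (218, 388). Next I measure them.

```bash
cat > m.py <<'E'
from h import *
P=[];C=[];S=[]
for i,n in enumerate(['scene','side','wrist']):
    c=ld(n+'0.png'); p=cloud(c).reshape(-1,3); ok=(c['range_z'].ravel()>0)&(p[:,2]>-.02)&(p[:,2]<.2)&(p[:,0]>.2)&(p[:,0]<.9)&(abs(p[:,1])<.6)
    P.append(p[ok]);C.append(c['image'].reshape(-1,3)[ok]);S.append(np.full(ok.sum(),i))
    t=p[ok]; print(n,len(t),'table z',np.median(t[abs(t[:,2])<.01][:,2]))
P=np.vstack(P);C=np.vstack(C).astype(int);S=np.hstack(S)
wood=(C[:,0]-C[:,2]>30)&(C[:,0]<1.9*C[:,1])
def sel(s,lo,hi): return (S==s)&wood&(P[:,2]>lo)&(P[:,2]<hi)
for s in range(3):
    m=sel(s,.064,.076)&(P[:,1]<.15)&(P[:,1]>-.4)
    if m.sum()>50:
        r=cv2.minAreaRect(P[m][:,:2].astype(np.float32)); print('tray top',s,m.sum(),r, cv2.boxPoints(r).tolist())
    m=sel(s,.07,.2)&(P[:,1]<.1)&(P[:,1]>-.4)
    # knob
    m=sel(s,.088,.12)&(P[:,1]<.05)&(P[:,1]>-.4)
    print('knob',s,m.sum(),P[m].mean(0) if m.any() else 0, np.percentile(P[m],[2,98],axis=0) if m.any() else 0)
    m=sel(s,.078,.095)&(P[:,1]>.1)
    pts=P[m]; print('tines',s,len(pts))
    if len(pts):
        r=cv2.minAreaRect(pts[:,:2].astype(np.float32)); print(r)
    m=sel(s,.014,.028)&(P[:,1]>.1)
    if m.sum()>20: print('rails',cv2.minAreaRect(P[m][:,:2].astype(np.float32)),cv2.boxPoints(cv2.minAreaRect(P[m][:,:2].astype(np.float32))).tolist())
m=(P[:,2]>.01)|1
# top-view map, 1mm px: x .25-.85 -> cols ; y -.3..0.4
img=np.zeros((600,800,3),np.uint8)
o=np.argsort(P[:,2]); u=((P[o,1]+.35)*1000).astype(int); v=((P[o,0]-.25)*1000).astype(int)
k=(u>=0)&(u<800)&(v>=0)&(v<600); zz=np.clip(P[o,2]/.13*255,0,255).astype(np.uint8)
col=cv2.applyColorMap(zz.reshape(-1,1),cv2.COLORMAP_JET).reshape(-1,3)
img[v[k],u[k]]=col[k]; cv2.imwrite('pics/map0.png',img)
E
python3 m.py
```

```text
scene 154036 table z 0.00015384516063809972
side 124330 table z -0.00019241292930771703
wrist 249923 table z -0.00035047716417205277
tray top 0 2447 ((0.5882089138031006, -0.11565274000167847), (0.4961148500442505, 0.22672978043556213), 80.80572509765625) [[0.43666526675224304, -0.3424094319343567], [0.6604821085929871, -0.37863689661026], [0.7397525310516357, 0.11110395193099976], [0.5159357190132141, 0.14733141660690308]]
knob 0 182 [ 0.59256261 -0.16611007  0.09984603] [[ 0.57802425 -0.17746192  0.08877626]
 [ 0.59977775 -0.15632961  0.10502075]]
tines 0 286
((0.5492799878120422, 0.19487696886062622), (0.1766635775566101, 0.0653364285826683), 84.94290161132812)
rails ((0.548020601272583, 0.1955411732196808), (0.1932390183210373, 0.07954441756010056), 85.04150390625) [[0.5000460147857666, 0.10272092372179031], [0.5792927742004395, 0.09584558755159378], [0.5959951877593994, 0.28836143016815186], [0.5167484283447266, 0.2952367663383484]]
tray top 1 982 ((0.5691569447517395, -0.22324715554714203), (0.27638548612594604, 0.21500684320926666), 78.8367919921875) [[0.4369328022003174, -0.3
[... 805 characters left out ...]
[[0.47123876214027405, -0.1790289431810379], [0.6914587020874023, -0.2050303965806961], [0.7294617891311646, 0.11683736741542816], [0.5092418193817139, 0.14283882081508636]]
knob 2 599 [ 0.58748129 -0.16710898  0.10331988] [[ 0.57683382 -0.17798254  0.10187329]
 [ 0.5979262  -0.15666925  0.10462111]]
tines 2 521
((0.5400490760803223, 0.12556324899196625), (0.0351000651717186, 0.0646141767501831), 84.33124542236328)
rails ((0.5412095785140991, 0.12626159191131592), (0.05475785955786705, 0.0736561268568039), 85.3014144897461) [[0.502262532711029, 0.10199140012264252], [0.5756711363792419, 0.0959579348564148], [0.5801566243171692, 0.15053178369998932], [0.5067480206489563, 0.15656524896621704]]
```

View pics/map0.png

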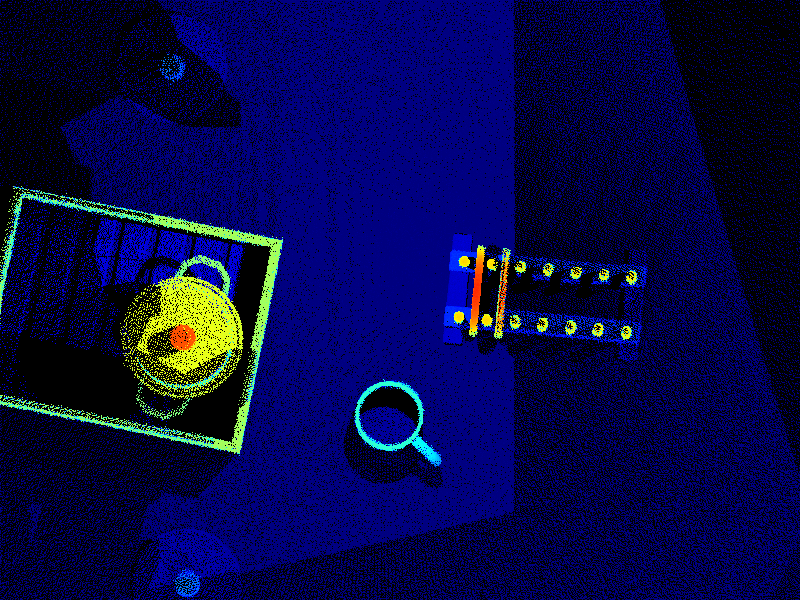

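The tray is centred at about (0.569, -0.223) with yaw -11.2°. The rack is centred at (0.548, 0.196) with yaw -5°. The knob is at (0.5875, -0.167) with its top at 0.104, which matches 13+60+2.5+28.5 mm. I move above the knob and turn so the jaws lie along tray x.

>>> {"name": "send_rows", "arguments": {"increments": [[[0.0145, 0.028, 0.018, 0], [0.0145, 0.028, 0.018, 0], [0.0145, 0.028, 0.018, 0], [0.0145, 0.028, 0.018, 0], [0.0145, 0.028, 0.018, 0], [0.0145, 0.028, 0.01, 0], [0, 0, 0, 5.6], [0, 0, 0, 5.6]]], "hand": -1}}

```text
clock: 0.95
eef_pos: [0.5888, -0.1732, 0.134]
tool_rot: [0.995, -0.099, -0.003, -0.001]
ft_force: [0.4, -0.6, 0.4]
grip_width: 0.0854
```

```bash
cat >> h.py <<'E'
from scipy.spatial.transform import Rotation as Q
TY=np.radians(-11.2); RY=np.radians(-5.0)
def rot(a): return np.array([[np.cos(a),-np.sin(a)],[np.sin(a),np.cos(a)]])
TC=np.array([.5692,-.2232]); RC=np.array([.5482,.1957])
def tr(p,C=TC,a=TY): return rot(a).T@(np.array(p)[:2]-C)
def st(target=None):
    o=bot.get_obs(); p=o['eef_pos']; M=Q.from_quat(o['tool_rot']).as_matrix()
    print('t',round(o['clock'],2),'p',np.round(p,4),'yaw',round(np.degrees(np.arctan2(M[1,0],M[0,0])),2),'w',round(o['grip_width'],4),'F',np.round(o['ft_force'],1),'T',np.round(o['ft_torque'],2),'j',np.round(o['joint_pos'],2))
    print('trayframe',np.round(tr(p),4),'rackframe',np.round(tr(p,RC,RY),4))
    if target is not None: print('tool shift',np.round(M.T@(np.array(target)-p),4))
    return o,M
E
python3 - <<'E'
from h import *
st([.5875,-.167,.094])
c=shot('wrist','w1.png')
E
```

```text
t 0.95 p [ 0.5888 -0.1732  0.134 ] yaw -11.41 w 0.0854 F [ 0.4 -0.6  0.4] T [-0.02  0.02  0.01] j [-0.29  0.53  0.15  1.2   0.    1.48]
trayframe [0.0095 0.0529] rackframe [ 0.0726 -0.3639]
tool shift [-0.0023 -0.0057  0.0401]
```

View pics/w1.png

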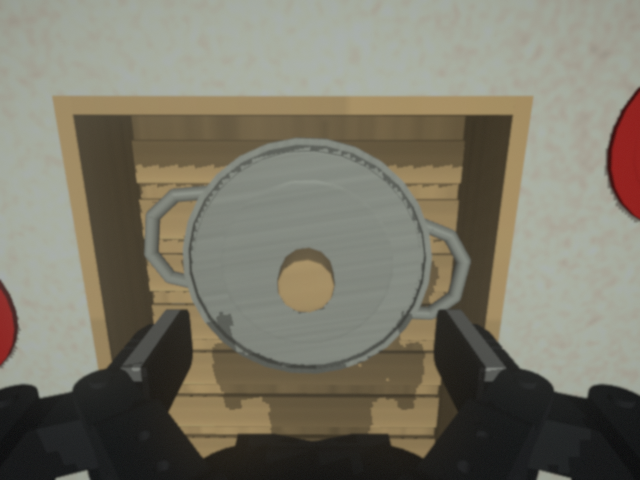

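The wrist view shows the tray square to the image, the knob top at about (306, 287), and the jaws straddling it. I descend and close.

```bash
python3 - <<'E'
from h import *
c=ld('w1.png'); p=cloud(c); m=(p[...,2]>.095)&(p[...,2]<.11)&(c['image'][...,0].astype(int)-c['image'][...,2]>30)
q=p[m]; print(len(q),q.min(0),q.max(0),(q.min(0)+q.max(0))/2); 
E
```

```text
2553 [ 0.57569997 -0.18000056  0.09501917] [ 0.59967733 -0.15592318  0.10552115] [ 0.58768865 -0.16796187  0.10027016]
```

>>> {"name": "send_rows", "arguments": {"increments": [[[-0.0012, -0.003, 0.01, 0], [-0.0012, -0.003, 0.01, 0], [0, 0, 0.01, 0], [0, 0, 0.005, 0], [0, 0, 0, 0], [0, 0, 0, 0], [0, 0, 0, 0], [0, 0, 0, 0]]]}}

```text
clock: 1.8
eef_pos: [0.5861, -0.1645, 0.0948]
tool_rot: [0.995, -0.097, -0.004, -0.001]
ft_force: [-0.6, 0.8, -0.3]
grip_width: 0.085
```

>>> {"name": "send_rows", "arguments": {"increments": [[[0.002, 0.003, 0.0, 0], [0, 0, 0, 0], [0, 0, 0, 0], [0, 0, 0, 0], [0, 0, 0, 0], [0, 0, 0, 0], [0, 0, 0, 0], [0, 0, 0, 0]]], "hand": 1}}

```text
clock: 2.6
eef_pos: [0.5887, -0.1688, 0.0964]
tool_rot: [0.995, -0.097, -0.003, -0.001]
ft_force: [0.6, -0.2, -0.0]
grip_width: 0.0232
```

```bash
python3 - <<'E'
from h import *
st()
E
```

```text
t 2.6 p [ 0.5887 -0.1688  0.0964] yaw -11.1 w 0.0232 F [ 0.6 -0.2 -0. ] T [-0.   -0.02 -0.  ] j [-0.28  0.56  0.09  1.11  0.    1.48]
trayframe [0.0086 0.0572] rackframe [ 0.0721 -0.3596]
```

>>> {"name": "send_rows", "arguments": {"increments": [[[0, 0, -0.005, 0], [0, 0, -0.01, 0], [0, 0, -0.015, 0], [0, 0, -0.015, 0], [0, 0, -0.015, 0], [0, 0, 0, 0], [0, 0, 0, 0], [0, 0, 0, 0]]]}}

```text
clock: 3.4
eef_pos: [0.5881, -0.1685, 0.1598]
tool_rot: [0.995, -0.097, -0.004, -0.001]
ft_force: [-0.2, -0.4, -2.0]
grip_width: 0.023
```

```bash
python3 - <<'E'
from h import *
st()
c=shot('side','s2.png');c=shot('wrist','w2.png')
E
```

```text
t 3.4 p [ 0.5881 -0.1685  0.1598] yaw -11.09 w 0.023 F [-0.2 -0.4 -2. ] T [ 0.03 -0.    0.05] j [-0.28  0.51  0.19  1.25  0.    1.48]
trayframe [0.0079 0.0573] rackframe [ 0.0715 -0.3593]
```

View pics/s2.png

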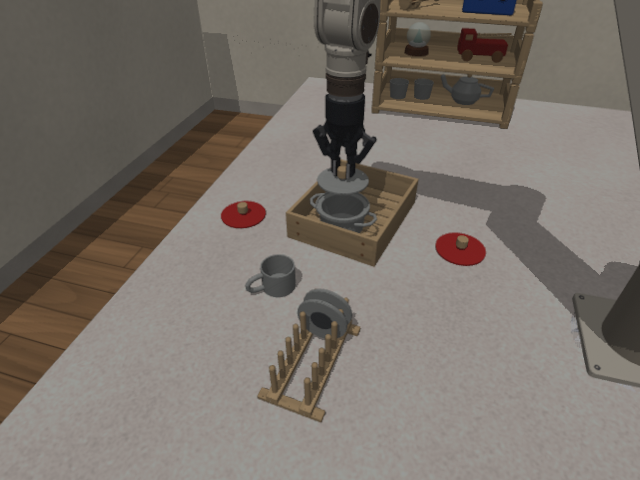

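View pics/w2.png

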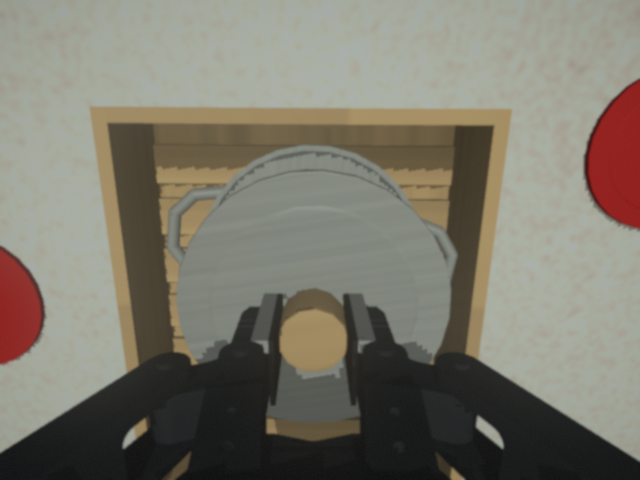

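The lid is held level and clear of the pot. Before tilting it over the wall, I refine the tray's -y wall position from the images I already have.

```bash
python3 - <<'E'
from h import *
for f in ['scene0.png','side0.png','s2.png','w1.png','w2.png']:
    c=ld(f); P=cloud(c).reshape(-1,3); C=c['image'].reshape(-1,3).astype(int)
    ok=(c['range_z'].ravel()>0)&(P[:,2]>.067)&(P[:,2]<.073)&(C[:,0]-C[:,2]>25)
    P=P[ok]; T=(P[:,:2]-TC)@rot(TY); 
    def rep(n,m,ax):
        if m.sum()>30:
            # line fit vs other axis
            k=np.polyfit(T[m,1-ax],T[m,ax],1); print(f,n,m.sum(),'pct2,50,98',np.round(np.percentile(T[m,ax],[2,50,98])*1e3,1),'slope deg',round(np.degrees(k[0]),2),'z',round(np.median(P[m,2]),4))
    a=abs(T[:,0])<.09; b=abs(T[:,1])<.115
    rep('-y',a&(abs(T[:,1]+.132)<.012),1); rep('+y',a&(abs(T[:,1]-.132)<.012),1)
    rep('-x',b&(abs(T[:,0]+.104)<.012),0); rep('+x',b&(abs(T[:,0]-.104)<.012),0)
E
```

```text
scene0.png -y 321 pct2,50,98 [-136.1 -130.2 -126.3] slope deg -0.29 z 0.0699
scene0.png +y 345 pct2,50,98 [129.  133.4 137.3] slope deg -0.24 z 0.0698
scene0.png -x 388 pct2,50,98 [-109.  -102.4  -98.7] slope deg 0.22 z 0.0698
scene0.png +x 626 pct2,50,98 [ 98.6 105.  109. ] slope deg 0.39 z 0.0698
side0.png -y 145 pct2,50,98 [-137.8 -130.2 -126.1] slope deg -0.18 z 0.0699
side0.png +y 285 pct2,50,98 [126.5 132.5 136.8] slope deg -0.43 z 0.0696
side0.png -x 243 pct2,50,98 [-107.9 -104.   -99.4] slope deg 0.32 z 0.0701
side0.png +x 196 pct2,50,98 [ 99.5 103.3 108.6] slope deg 0.39 z 0.0701
s2.png -y 122 pct2,50,98 [-136.9 -130.2 -125.5] slope deg 0.45 z 0.0698
s2.png +y 282 pct2,50,98 [126.4 133.1 136.8] slope deg -0.2 z 0.0699
s2.png -x 242 pct2,50,98 [-108.  -104.1  -99.5] slope deg 0.25 z 0.0703
s2.png +x 123 pct2,50,98 [ 99.4 103.2 109. ] slope deg 0.31 z 0.0696
w1.png +y 7516 pct2,50,98 [127.8 131.8 135.7] slope deg -0.25 z 0.0696
w1.png -x 3859 pct2,50,98 [-106.9 -102.6  -98.5] slope deg 0.27 z 0.0696
w1.png +x 3557 pct2,50,98 [100.7 104.7 109.1] slope deg 0.07 z 0.0695
w2.png +y 5702 pct2,50,98 [127.7 131.6 135.5] slope deg -0.22 z 0.0696
w2.png -x 3547 pct2,50,98 [-107.  -102.6  -98.6] slope deg 0.29 z 0.0696
w2.png +x 3431 pct2,50,98 [100.5 104.4 109. ] slope deg 0.34 z 0.0695
```

>>> {"name": "send_rows", "arguments": {"increments": [[[0, 0.015, 0, 0.2], [0, 0.025, 0, 0.1], [0, 0.025, 0, 0], [0, 0.025, 0.01, 0], [0, 0.025, 0.01, 0], [0, 0.02, 0.01, 0], [0, 0.01, 0.01, 0], [0, 0, 0.005, 0]]]}}

```text
clock: 4.3
eef_pos: [0.5538, -0.321, 0.1081]
tool_rot: [0.995, -0.1, -0.008, -0.001]
ft_force: [-0.2, 0.6, -0.8]
grip_width: 0.0227
```

```bash
python3 - <<'E'
from h import *
st()
c=shot('scene','c3.png');c=shot('side','s3.png')
E
```

```text
t 4.3 p [ 0.5538 -0.321   0.1081] yaw -11.5 w 0.0227 F [-0.2  0.6 -0.8] T [-0.03  0.02  0.  ] j [-0.52  0.61  0.21  1.19 -0.    1.25]
trayframe [ 0.0039 -0.0989] rackframe [ 0.0506 -0.5142]
```

View pics/c3.png

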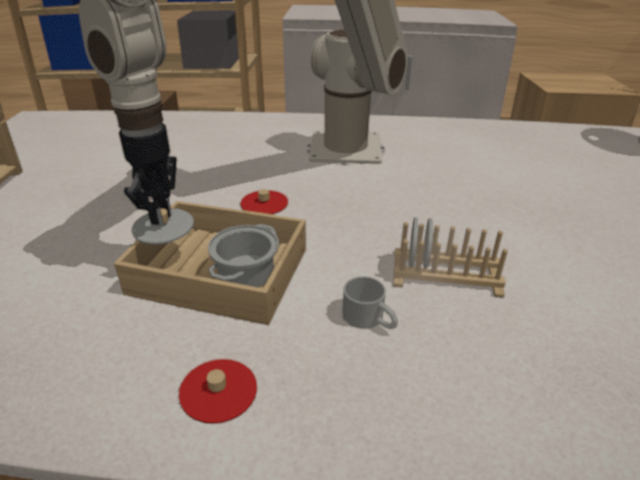

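>>> {"name": "send_rows", "arguments": {"increments": [[[0, -0.005, 0.003, 0], [0, -0.004, 0.004, 0], [0, 0, 0.004, 0], [0, 0, 0.003, 0], [0, 0, 0.003, 0], [0, 0, 0.003, 0], [0, 0, 0.003, 0], [0, 0, 0, 0]]]}}

```text
clock: 5.2
eef_pos: [0.5594, -0.3043, 0.0905]
tool_rot: [0.995, -0.095, -0.005, -0.001]
ft_force: [-1.4, 0.1, 1.7]
grip_width: 0.0228
```

```bash
python3 - <<'E'
from h import *
st()
c=shot('wrist','w4.png');c=shot('scene','c4.png')
cv2.imwrite('pics/c4z.png',cv2.resize(c['image'][170:330,80:320,::-1],None,fx=3,fy=3))
E
```

```text
t 5.2 p [ 0.5594 -0.3043  0.0905] yaw -10.94 w 0.0228 F [-1.4  0.1  1.7] T [-0.3   0.21 -0.07] j [-0.5   0.61  0.17  1.14 -0.    1.26]
trayframe [ 0.0061 -0.0814] rackframe [ 0.0547 -0.4971]
```

View pics/c4z.png

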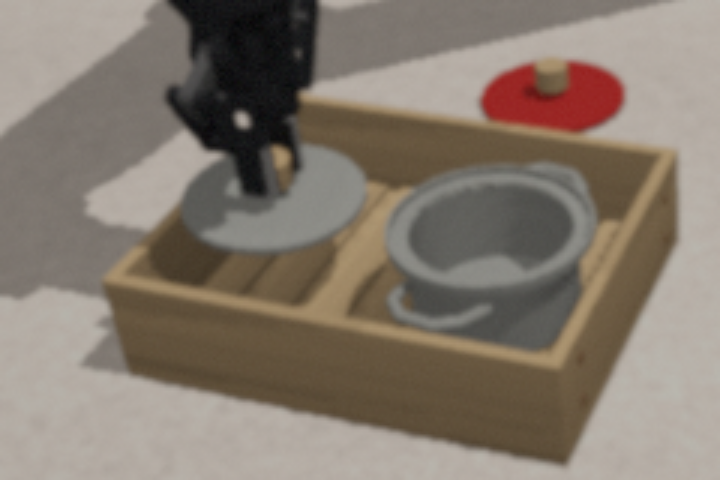

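View pics/w4.png

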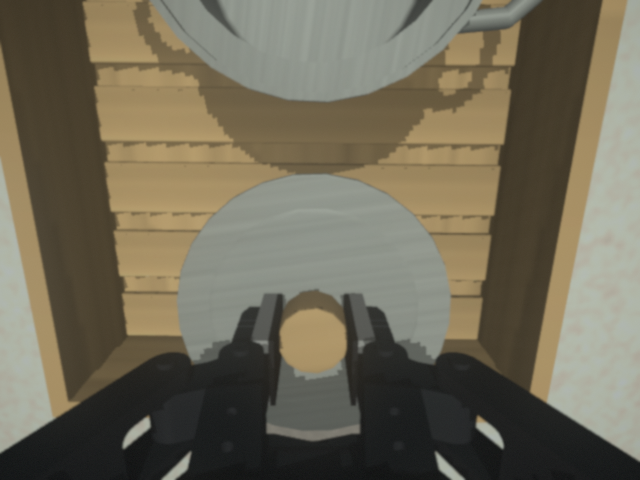

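Contact with the wall has begun (torque about -0.3 Nm). I continue the tilt, pressing down while sliding towards the wall.

>>> {"name": "send_rows", "arguments": {"increments": [[[0, 0.001, 0.002, 0], [0, 0.001, 0.002, 0], [0, 0.001, 0.002, 0], [0, 0.001, 0.002, 0], [0, 0.001, 0.002, 0], [0, 0.001, 0.002, 0], [0, 0.001, 0.001, 0], [0, 0, 0, 0]]]}}

```text
clock: 6.1
eef_pos: [0.5609, -0.3041, 0.0876]
tool_rot: [0.996, -0.093, 0.0, -0.006]
ft_force: [-1.9, -0.7, 4.0]
grip_width: 0.023
```

```bash
python3 - <<'E'
from h import *
st()
c=shot('wrist','w5.png');c=shot('scene','c5.png')
cv2.imwrite('pics/c5z.png',cv2.resize(c['image'][170:330,80:320,::-1],None,fx=3,fy=3))
E
```

```text
t 6.1 p [ 0.5609 -0.3041  0.0876] yaw -10.66 w 0.023 F [-1.9 -0.7  4. ] T [-0.41  0.44 -0.02] j [-0.5   0.61  0.16  1.13  0.01  1.25]
trayframe [ 0.0076 -0.081 ] rackframe [ 0.0562 -0.4968]
```

View pics/c5z.png

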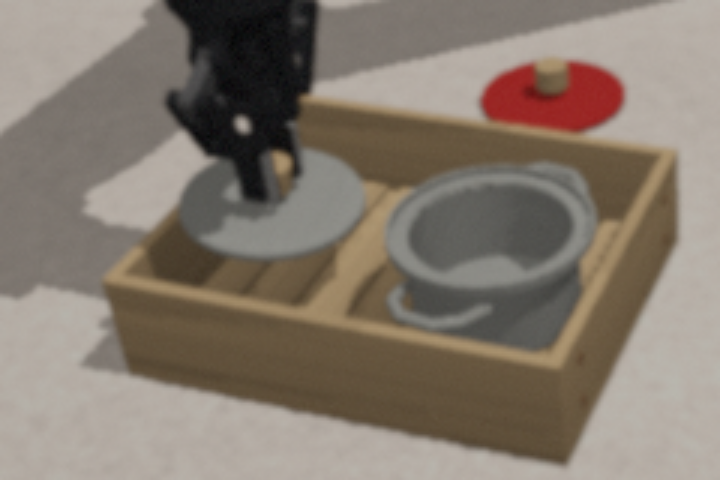

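>>> {"name": "send_rows", "arguments": {"increments": [[[0, 0.005, 0.005, 0], [0, 0.005, 0.006, 0], [0, 0.005, 0.006, 0], [0, 0.005, 0.006, 0], [0, 0.004, 0.006, 0], [0, 0.004, 0.006, 0], [0, 0.003, 0.004, 0], [0, 0.001, 0.002, 0]]]}}

```text
clock: 7.0
eef_pos: [0.564, -0.3118, 0.0621]
tool_rot: [0.996, -0.085, 0.009, -0.028]
ft_force: [-2.3, 2.4, 8.7]
grip_width: 0.023
```

```bash
python3 - <<'E'
from h import *
st()
c=shot('wrist','w6.png');c=shot('scene','c6.png')
cv2.imwrite('pics/c6z.png',cv2.resize(c['image'][170:330,80:320,::-1],None,fx=3,fy=3))
E
```

```text
t 7.0 p [ 0.564  -0.3118  0.0621] yaw -9.77 w 0.023 F [-2.3  2.4  8.7] T [ 0.26  0.86 -0.17] j [-0.53  0.65  0.16  1.09  0.06  1.21]
trayframe [ 0.0121 -0.088 ] rackframe [ 0.06   -0.5042]
```

View pics/c6z.png

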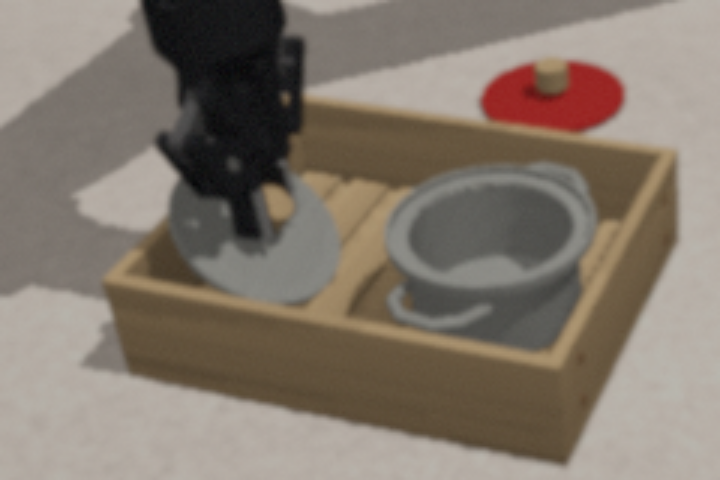

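The lid has tilted. I measure its plane in the tray frame.

```bash
cat >> h.py <<'E'
def lidfit(cs,lo=.006,hi=.14,ylo=-.19,yhi=-.03,seed=None):
    for c in cs:
        P=cloud(c).reshape(-1,3); C=c['image'].reshape(-1,3).astype(int)
        T=np.c_[(P[:,:2]-TC)@rot(TY),P[:,2]]
        ok=(c['range_z'].ravel()>0)&(abs(T[:,0])<.08)&(T[:,1]>ylo)&(T[:,1]<yhi)&(T[:,2]>lo)&(T[:,2]<hi)&(C.max(1)-C.min(1)<22)&(C.mean(1)>75)
        X=T[ok]
        if len(X)<50: print('few',len(X)); continue
        rng=np.random.default_rng(0);best=None
        for _ in range(300):
            a,b,d=X[rng.choice(len(X),3,False)]; n=np.cross(b-a,d-a); l=np.linalg.norm(n)
            if l<1e-6: continue
            n/=l; k=abs((X-a)@n)<.0015
            if best is None or k.sum()>best.sum(): best=k
        Y=X[best]; m=Y.mean(0); n=np.linalg.svd(Y-m,full_matrices=False)[2][2]; n*=np.sign(n[2])
        u=np.cross(n,[1,0,0]); u/=np.linalg.norm(u); s=(Y-m)@u
        lo_,hi_=np.percentile(s,[.5,99.5]); xm=np.percentile(Y[:,0],[.5,99.5])
        print('n',len(Y),'normal',np.round(n,3),'tilt',round(np.degrees(np.arccos(n[2])),1),'x',np.round(xm*1e3,1),'ends',np.round((m+lo_*u)*1e3,1),np.round((m+hi_*u)*1e3,1),'len',round((hi_-lo_)*1e3,1))
E
python3 - <<'E'
from h import *
lidfit([ld('w6.png'),ld('c6.png')])
E
```

```text
n 27947 normal [-0.005  0.609  0.793] tilt 37.5 x [-39.5  66. ] ends [  12.7 -122.2   71.6] [ 12.7 -52.8  18.3] len 87.5
n 1042 normal [0.001 0.613 0.79 ] tilt 37.8 x [-39.4  66.8] ends [  24.6 -133.5   81.2] [ 24.6 -52.6  18.5] len 102.3
```

View pics/w6.png

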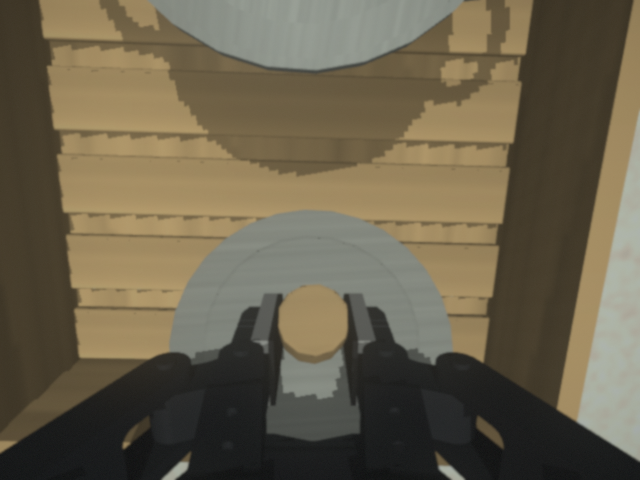

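Tilt is 37.5°, with the foot about at slat level near y = -54. From here I stand the lid up like a ladder: push towards -y and slightly up, so the foot slides towards the gap at -102..-92.

>>> {"name": "send_rows", "arguments": {"increments": [[[0, 0.004, -0.002, 0], [0, 0.004, -0.002, 0], [0, 0.005, -0.001, 0], [0, 0.005, -0.001, 0], [0, 0.005, 0, 0], [0, 0.005, 0, 0], [0, 0.003, 0, 0], [0, 0.001, 0, 0]]]}}

```text
clock: 7.9
eef_pos: [0.564, -0.3158, 0.0684]
tool_rot: [0.995, -0.079, 0.012, -0.055]
ft_force: [-0.8, 1.9, 5.2]
grip_width: 0.0227
```

```bash
python3 - <<'E'
from h import *
st()
c=shot('wrist','w7.png');c1=shot('scene','c7.png')
lidfit([c,c1])
cv2.imwrite('pics/c7z.png',cv2.resize(c1['image'][170:330,80:320,::-1],None,fx=3,fy=3))
E
```

```text
t 7.9 p [ 0.564  -0.3158  0.0684] yaw -9.08 w 0.0227 F [-0.8  1.9  5.2] T [ 0.18  0.59 -0.12] j [-0.56  0.66  0.2   1.13  0.11  1.17]
trayframe [ 0.0129 -0.0918] rackframe [ 0.0604 -0.5081]
n 28526 normal [-0.012  0.549  0.836] tilt 33.3 x [-38.7  66.7] ends [  13.3 -127.1   75.5] [ 13.3 -53.4  27.1] len 88.1
n 1081 normal [0.004 0.551 0.835] tilt 33.4 x [-38.8  67.5] ends [  27.2 -137.8   83.5] [ 27.2 -52.7  27.3] len 102.0
```

View pics/c7z.png

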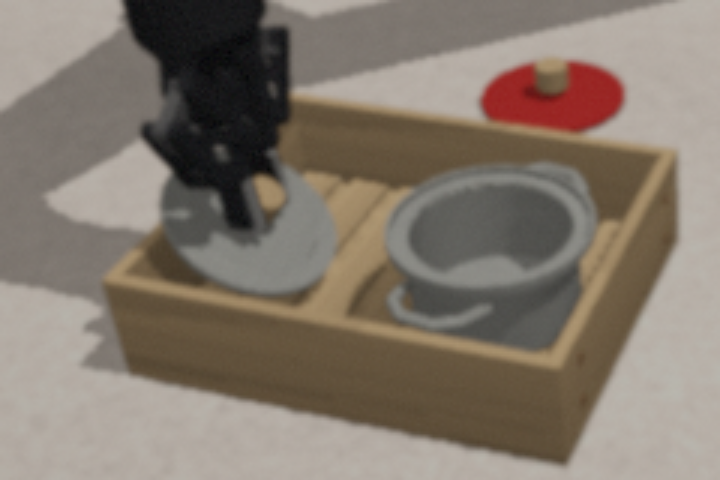

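The lid stays in contact with the wall at 33°, but under side load the tool has leaned about 6° (tip towards +y). I back off upwards along the wall, then press straight down, which gives better leverage.

>>> {"name": "send_rows", "arguments": {"increments": [[[-0.002, 0.0, -0.004, 0], [-0.002, 0.002, -0.003, 0], [-0.002, 0.002, -0.002, 0], [0, 0.002, -0.002, 0], [0, 0.002, -0.002, 0], [0, 0.002, -0.001, 0], [0, 0.001, 0, 0], [0, 0, 0, 0]]]}}

```text
clock: 8.8
eef_pos: [0.5545, -0.3281, 0.0784]
tool_rot: [0.995, -0.079, 0.011, -0.057]
ft_force: [-0.2, 1.2, 0.4]
grip_width: 0.0227
```

```bash
python3 - <<'E'
from h import *
o,M=st(); print(np.round(M,3))
c=shot('wrist','w8.png');c1=shot('scene','c8.png')
lidfit([c,c1])
E
```

```text
t 8.8 p [ 0.5545 -0.3281  0.0784] yaw -9.17 w 0.0227 F [-0.2  1.2  0.4] T [ 0.08  0.1  -0.08] j [-0.58  0.66  0.21  1.16  0.11  1.14]
trayframe [ 0.0059 -0.1057] rackframe [ 0.0519 -0.5212]
[[ 0.987 -0.157  0.03 ]
 [-0.159 -0.981  0.112]
 [ 0.012 -0.115 -0.993]]
n 29167 normal [-0.011  0.521  0.853] tilt 31.4 x [-45.8  59.9] ends [   6.6 -141.6   84.5] [  6.6 -65.9  38.3] len 88.7
n 1100 normal [-0.001  0.518  0.856] tilt 31.2 x [-46.5  60.6] ends [  18.8 -154.    92.8] [ 18.8 -65.2  39. ] len 103.8
```

>>> {"name": "send_rows", "arguments": {"increments": [[[0, -0.003, 0.002, 0], [0, -0.001, 0.004, 0], [0, 0, 0.006, 0], [0, 0, 0.007, 0], [0, 0, 0.007, 0], [0, 0, 0.006, 0], [0, 0, 0.004, 0], [0, 0, 0.002, 0]]]}}

```text
clock: 9.7
eef_pos: [0.5603, -0.3193, 0.065]
tool_rot: [0.995, -0.079, 0.019, -0.052]
ft_force: [-0.7, 2.0, 4.0]
grip_width: 0.0228
```

```bash
cat >> h.py <<'E'
def chk(i):
    o,M=st(); print('toolz tray',np.round(rot(TY).T@M[:2,2],3))
    c=shot('wrist','w%d.png'%i);c1=shot('scene','c%d.png'%i)
    lidfit([c,c1])
    cv2.imwrite('pics/c%dz.png'%i,cv2.resize(c1['image'][170:330,80:320,::-1],None,fx=3,fy=3))
E
python3 -c "
from h import *
chk(9)"
```

```text
t 9.7 p [ 0.5603 -0.3193  0.065 ] yaw -9.2 w 0.0228 F [-0.7  2.   4. ] T [ 0.39  0.44 -0.17] j [-0.57  0.65  0.17  1.1   0.11  1.16]
trayframe [ 0.0099 -0.096 ] rackframe [ 0.0569 -0.512 ]
toolz tray [0.026 0.108]
n 21204 normal [-0.008  0.697  0.717] tilt 44.2 x [-41.7  63.8] ends [  10.  -122.5   71.7] [ 10.  -67.   17.7] len 77.4
n 890 normal [-0.007  0.69   0.724] tilt 43.6 x [-43.1  64.8] ends [  23.4 -140.8   89.8] [ 23.4 -66.2  18.6] len 103.1
```

View pics/c9z.png

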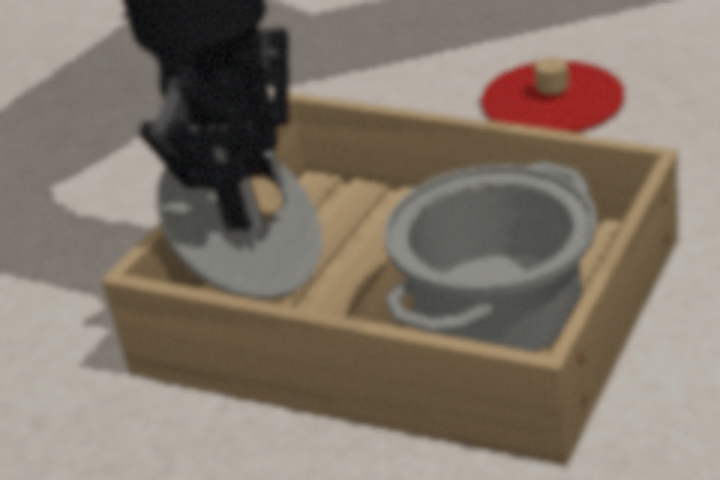

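>>> {"name": "send_rows", "arguments": {"increments": [[[-0.001, 0.0, -0.004, 0], [-0.001, 0.001, -0.003, 0], [-0.001, 0.002, -0.002, 0], [0, 0.002, -0.002, 0], [0, 0.001, -0.001, 0], [0, 0.0, 0.002, 0], [0, 0, 0.004, 0], [0, 0, 0.005, 0]]]}}

```text
clock: 10.6
eef_pos: [0.5576, -0.3239, 0.0684]
tool_rot: [0.995, -0.079, 0.021, -0.053]
ft_force: [-2.4, 6.9, 17.5]
grip_width: 0.0227
```

```bash
python3 -c "
from h import *
chk(10)"
```

```text
t 10.6 p [ 0.5576 -0.3239  0.0684] yaw -9.2 w 0.0227 F [-2.4  6.9 17.5] T [ 1.4   0.94 -0.25] j [-0.58  0.65  0.17  1.11  0.11  1.15]
trayframe [ 0.0081 -0.1011] rackframe [ 0.0546 -0.5168]
toolz tray [0.029 0.111]
n 20241 normal [-0.005  0.721  0.693] tilt 46.1 x [-43.7  62. ] ends [   7.9 -126.5   75.2] [  7.9 -73.7  20.3] len 76.2
n 877 normal [0.012 0.718 0.696] tilt 45.9 x [-43.1  63.4] ends [  22.7 -143.    92.8] [ 22.7 -73.2  20.7] len 100.3
```

>>> {"name": "send_rows", "arguments": {"increments": [[[0, 0.003, 0.003, 0], [0, 0.003, 0.006, 0], [0, 0.003, 0.007, 0], [0, 0.003, 0.007, 0], [0, 0.003, 0.007, 0], [0, 0.002, 0.005, 0], [0, 0, 0.002, 0], [0, 0, 0, 0]]]}}

```text
clock: 11.5
eef_pos: [0.5592, -0.3217, 0.0677]
tool_rot: [0.995, -0.077, 0.03, -0.063]
ft_force: [-0.4, 0.3, -0.6]
grip_width: 0.0232
```

```bash
python3 -c "
from h import *
chk(11)"
```

```text
t 11.5 p [ 0.5592 -0.3217  0.0677] yaw -9.03 w 0.0232 F [-0.4  0.3 -0.6] T [-0.03  0.15  0.  ] j [-0.59  0.65  0.16  1.1   0.14  1.14]
trayframe [ 0.0093 -0.0985] rackframe [ 0.0561 -0.5145]
toolz tray [0.044 0.132]
n 20080 normal [-0.018  0.716  0.698] tilt 45.7 x [-42.2  63.3] ends [   9.4 -125.    75.1] [  9.4 -71.   19.8] len 77.3
n 880 normal [-0.006  0.722  0.692] tilt 46.2 x [-42.6  64.6] ends [  22.8 -141.4   93.6] [ 22.8 -71.2  20.5] len 101.4
```

View pics/c11z.png

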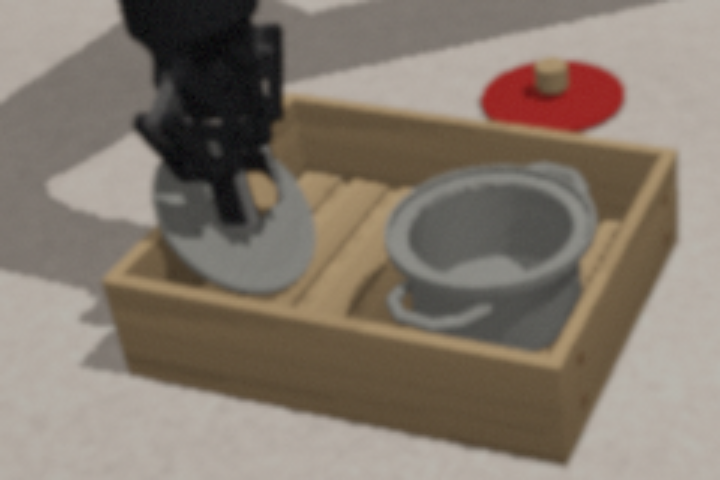

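Rotation stalled at 46°. The fingers have slipped about 5 mm down the knob, so their tips now touch the lid. I'll park the lid's foot in the nearer slat gap (y -66..-56), where it leans stably at about 43°, and regrasp the knob higher.

>>> {"name": "send_rows", "arguments": {"increments": [[[0, -0.003, 0, 0], [0, -0.004, 0, 0], [0, -0.003, 0.001, 0], [0, 0, 0.002, 0], [0, 0, 0.002, 0], [0, 0, 0.001, 0], [0, 0, 0, 0], [0, 0, 0, 0]]]}}

```text
clock: 12.4
eef_pos: [0.5609, -0.3105, 0.0599]
tool_rot: [0.995, -0.077, 0.028, -0.064]
ft_force: [0.1, 1.3, 1.1]
grip_width: 0.0226
```

```bash
python3 -c "
from h import *
chk(12)"
```

```text
t 12.4 p [ 0.5609 -0.3105  0.0599] yaw -9.05 w 0.0226 F [0.1 1.3 1.1] T [0.19 0.21 0.02] j [-0.57  0.65  0.14  1.07  0.14  1.16]
trayframe [ 0.0088 -0.0872] rackframe [ 0.0568 -0.5032]
toolz tray [0.041 0.133]
n 20528 normal [-0.017  0.703  0.711] tilt 44.7 x [-42.7  62.8] ends [   8.9 -114.1   67.2] [  8.9 -58.8  12.5] len 77.7
n 839 normal [-0.007  0.698  0.716] tilt 44.2 x [-42.7  63.5] ends [  23.3 -130.8   84.1] [ 23.3 -58.5  13.7] len 101.0
```

View pics/w12.png

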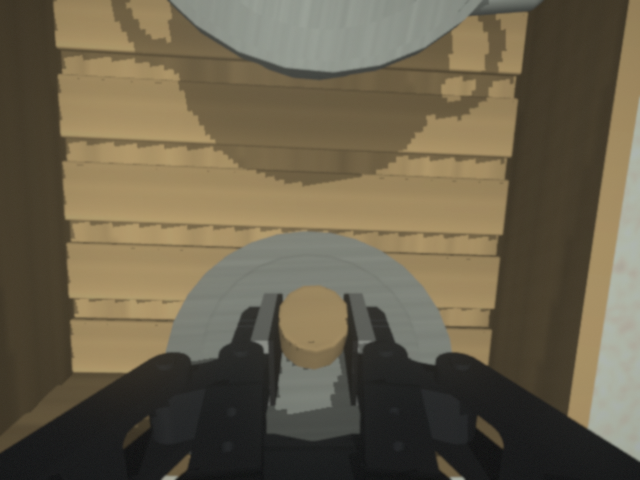

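The foot's front edge is at (-58.7, 13), inside the gap. I release.

>>> {"name": "send_rows", "arguments": {"increments": [[[0, 0, 0, 0], [0, 0, 0, 0], [0, 0, 0, 0], [0, 0, 0, 0], [0, 0, 0, 0], [0, 0, 0, 0], [0, 0, 0, 0], [0, 0, 0, 0]]], "hand": 0.1}}

```text
clock: 13.3
eef_pos: [0.5611, -0.3115, 0.0589]
tool_rot: [0.995, -0.077, 0.028, -0.063]
ft_force: [-0.2, 0.6, -0.2]
grip_width: 0.0387
```

```bash
python3 -c "
from h import *
chk(13)"
```

```text
t 13.3 p [ 0.5611 -0.3115  0.0589] yaw -9.06 w 0.0387 F [-0.2  0.6 -0.2] T [-0.09  0.09 -0.03] j [-0.57  0.65  0.14  1.07  0.14  1.16]
trayframe [ 0.0092 -0.0881] rackframe [ 0.0571 -0.5041]
toolz tray [0.041 0.132]
n 23445 normal [0.002 0.678 0.735] tilt 42.7 x [-42.7  63.3] ends [   8.3 -119.2   68.8] [  8.3 -58.4  12.8] len 82.7
n 817 normal [0.002 0.666 0.746] tilt 41.7 x [-40.1  63.7] ends [  24.7 -133.6   81.2] [ 24.7 -58.1  13.8] len 101.3
```

View pics/w13.png

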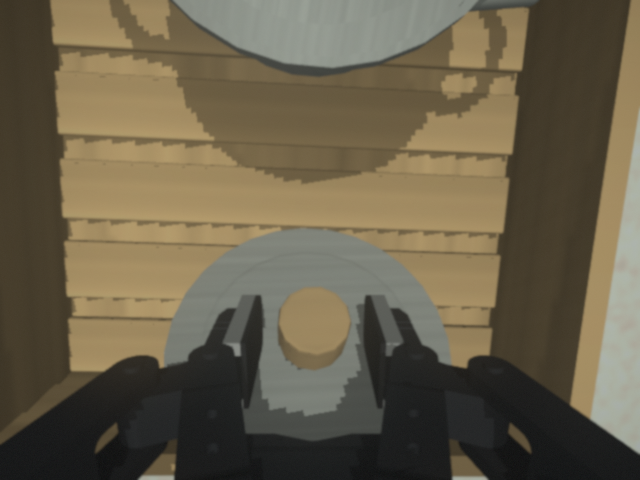

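View pics/c13z.png

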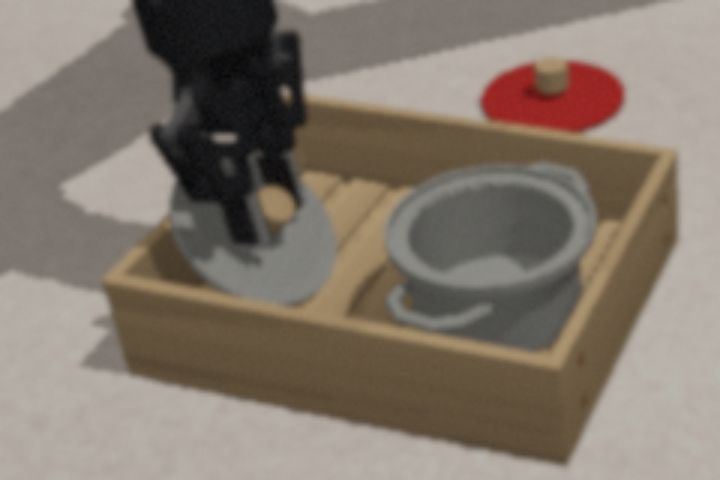

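The lid rests stably at 42.5°. I raise the fingers about 8 mm and regrasp.

>>> {"name": "send_rows", "arguments": {"increments": [[[0, 0, -0.003, 0], [0, 0, -0.003, 0], [0, -0.001, -0.002, 0], [0, 0, 0, 0], [0, 0, 0, 0], [0, 0, 0, 0], [0, 0, 0, 0], [0, 0, 0, 0]]]}}

```text
clock: 14.2
eef_pos: [0.5608, -0.3116, 0.068]
tool_rot: [0.995, -0.077, 0.029, -0.063]
ft_force: [0.2, 0.3, 0.6]
grip_width: 0.0387
```

>>> {"name": "send_rows", "arguments": {"increments": [[[0, 0, 0, 0], [0, 0, 0, 0], [0, 0, 0, 0], [0, 0, 0, 0], [0, 0, 0, 0], [0, 0, 0, 0], [0, 0, 0, 0], [0, 0, 0, 0]]], "hand": 1}}

```text
clock: 15.0
eef_pos: [0.5609, -0.3114, 0.0682]
tool_rot: [0.995, -0.077, 0.029, -0.063]
ft_force: [0.0, -0.9, 0.5]
grip_width: 0.0226
```

```bash
python3 -c "
from h import *
chk(14)"
```

```text
t 15.0 p [ 0.5609 -0.3114  0.0682] yaw -9.07 w 0.0226 F [ 0.  -0.9  0.5] T [-0.01  0.14 -0.05] j [-0.57  0.64  0.15  1.09  0.14  1.16]
trayframe [ 0.009  -0.0881] rackframe [ 0.0568 -0.504 ]
toolz tray [0.042 0.132]
n 22368 normal [-0.006  0.678  0.735] tilt 42.7 x [-42.5  63.4] ends [   9.2 -123.7   73.1] [  9.2 -58.2  12.6] len 89.1
n 958 normal [0.002 0.677 0.736] tilt 42.6 x [-41.1  63.2] ends [  23.  -134.6   83.8] [ 23.  -58.4  13.8] len 103.5
```

View pics/w14.png

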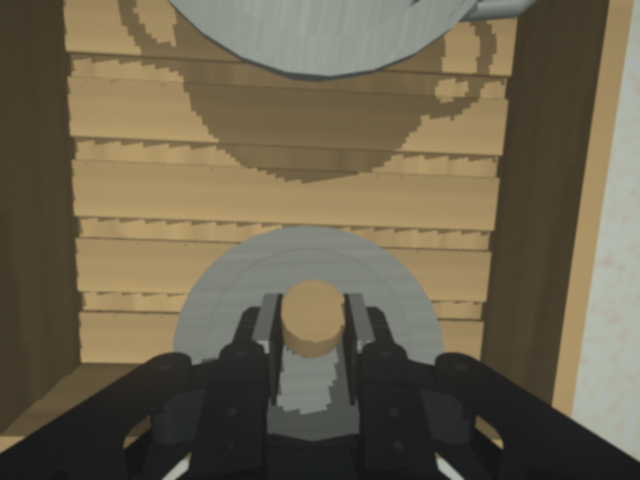

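>>> {"name": "send_rows", "arguments": {"increments": [[[-0.001, 0, -0.004, 0], [-0.001, 0.002, -0.004, 0], [0, 0.003, -0.003, 0], [0, 0.003, -0.003, 0], [0, 0.003, -0.002, 0], [0, 0.001, 0, 0], [0, 0, 0, 0], [0, 0, 0, 0]]]}}

```text
clock: 15.9
eef_pos: [0.5549, -0.3261, 0.0826]
tool_rot: [0.995, -0.078, 0.028, -0.063]
ft_force: [0.7, -0.1, 0.2]
grip_width: 0.0224
```

```bash
python3 -c "
from h import *
chk(15)"
```

```text
t 15.9 p [ 0.5549 -0.3261  0.0826] yaw -9.1 w 0.0224 F [ 0.7 -0.1  0.2] T [-0.07  0.06 -0.05] j [-0.59  0.63  0.18  1.13  0.14  1.13]
trayframe [ 0.006  -0.1037] rackframe [ 0.0522 -0.5193]
toolz tray [0.04  0.132]
n 22031 normal [-0.004  0.675  0.738] tilt 42.5 x [-45.5  60.3] ends [   6.4 -137.5   85.6] [  6.4 -73.8  27.3] len 86.4
n 1026 normal [0.007 0.67  0.743] tilt 42.0 x [-45.9  60.4] ends [  19.2 -150.6   97.7] [ 19.2 -73.1  27.8] len 104.3
```

>>> {"name": "send_rows", "arguments": {"increments": [[[0, 0.001, 0.003, 0], [0, 0.002, 0.004, 0], [0, 0.002, 0.005, 0], [0, 0.002, 0.006, 0], [0, 0.002, 0.006, 0], [0, 0.002, 0.006, 0], [0, 0.001, 0.003, 0], [0, 0, 0, 0]]]}}

```text
clock: 16.8
eef_pos: [0.5575, -0.3233, 0.0772]
tool_rot: [0.994, -0.077, 0.035, -0.07]
ft_force: [-0.2, 1.4, -1.2]
grip_width: 0.0226
```

```bash
python3 -c "
from h import *
chk(16)"
```

```text
t 16.8 p [ 0.5575 -0.3233  0.0772] yaw -9.06 w 0.0226 F [-0.2  1.4 -1.2] T [0.05 0.14 0.03] j [-0.6   0.64  0.17  1.11  0.16  1.13]
trayframe [ 0.008  -0.1005] rackframe [ 0.0545 -0.5163]
toolz tray [0.053 0.147]
n 19236 normal [-0.021  0.74   0.673] tilt 47.7 x [-43.2  62.6] ends [   8.2 -130.7   81.5] [  8.2 -74.9  20.2] len 82.9
n 915 normal [-0.007  0.738  0.675] tilt 47.6 x [-41.7  63.7] ends [  22.8 -144.8   97.9] [ 22.8 -74.5  21. ] len 104.2
```

View pics/c16z.png

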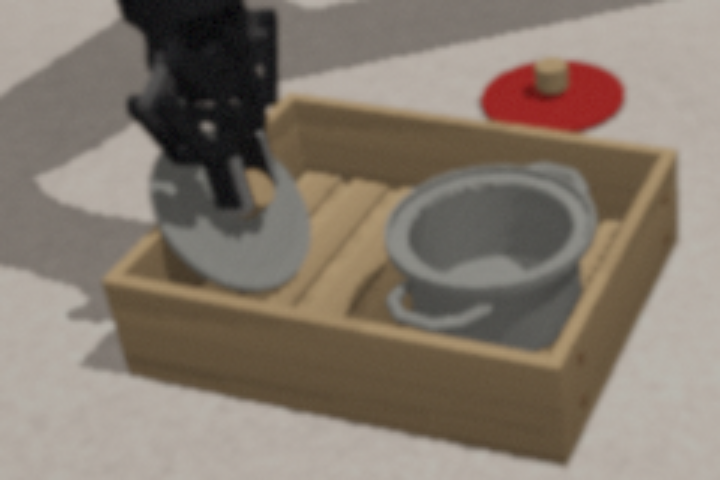

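>>> {"name": "send_rows", "arguments": {"increments": [[[0, 0.002, 0.005, 0], [0, 0.002, 0.008, 0], [0, 0.003, 0.008, 0], [0, 0.003, 0.008, 0], [0, 0.003, 0.008, 0], [0, 0.003, 0.008, 0], [0, 0.002, 0.006, 0], [0, 0.001, 0.002, 0]]]}}

```text
clock: 17.7
eef_pos: [0.5606, -0.3238, 0.074]
tool_rot: [0.993, -0.077, 0.048, -0.079]
ft_force: [-2.0, 3.6, 3.7]
grip_width: 0.0223
```

```bash
python3 -c "
from h import *
chk(17)"
```

```text
t 17.7 p [ 0.5606 -0.3238  0.074 ] yaw -9.26 w 0.0223 F [-2.   3.6  3.7] T [ 0.58  0.55 -0.04] j [-0.61  0.64  0.16  1.09  0.18  1.12]
trayframe [ 0.0111 -0.1004] rackframe [ 0.0577 -0.5165]
toolz tray [0.076 0.167]
n 19024 normal [0.002 0.753 0.657] tilt 48.9 x [-40.2  65.5] ends [  10.4 -131.5   81.2] [ 10.4 -75.7  17.3] len 84.9
n 908 normal [0.012 0.749 0.662] tilt 48.5 x [-39.5  66.5] ends [  25.6 -142.3   94.2] [ 25.6 -75.4  18.5] len 101.0
```

View pics/w17.png

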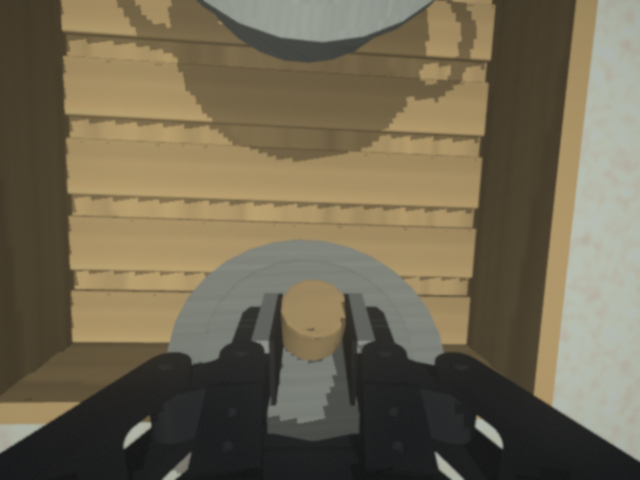

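Pressing on the wall is tilting the tool rather than the lid. Better leverage: hook the foot in the -66..-56 gap and draw the knob towards +y, so the slat edge turns the lid (and the tool) upright. I move the foot there.

>>> {"name": "send_rows", "arguments": {"increments": [[[-0.001, -0.001, -0.003, 0], [-0.001, -0.004, 0, 0], [0, -0.004, 0, 0], [0, -0.004, 0, 0], [0, -0.002, 0.002, 0], [0, 0, 0.002, 0], [0, 0, 0.002, 0], [0, 0, 0, 0]]]}}

```text
clock: 18.6
eef_pos: [0.5609, -0.3078, 0.0684]
tool_rot: [0.993, -0.077, 0.046, -0.079]
ft_force: [0.3, -0.6, -0.1]
grip_width: 0.023
```

```bash
python3 -c "
from h import *
chk(18)"
```

```text
t 18.6 p [ 0.5609 -0.3078  0.0684] yaw -9.23 w 0.023 F [ 0.3 -0.6 -0.1] T [-0.28  0.13 -0.05] j [-0.58  0.63  0.12  1.06  0.18  1.14]
trayframe [ 0.0083 -0.0846] rackframe [ 0.0565 -0.5004]
toolz tray [0.072 0.166]
n 20120 normal [-0.003  0.729  0.684] tilt 46.8 x [-43.   62.6] ends [   8.  -116.7   75. ] [  8.  -57.9  12.4] len 85.9
n 883 normal [0.001 0.724 0.689] tilt 46.4 x [-41.9  62.6] ends [  23.  -127.6   87.2] [ 23.  -58.4  14.5] len 100.4
```

>>> {"name": "send_rows", "arguments": {"increments": [[[0, -0.003, 0, 0], [0, -0.004, 0, 0], [0, -0.004, 0, 0], [0, -0.004, 0, 0], [0, -0.004, 0, 0], [0, -0.004, -0.001, 0], [0, -0.002, 0, 0], [0, 0, 0, 0]]]}}

```text
clock: 19.5
eef_pos: [0.562, -0.2976, 0.0735]
tool_rot: [0.994, -0.082, 0.045, -0.062]
ft_force: [-0.6, -2.2, -2.8]
grip_width: 0.0224
```

```bash
python3 -c "
from h import *
chk(19)"
```

```text
t 19.5 p [ 0.562  -0.2976  0.0735] yaw -9.71 w 0.0224 F [-0.6 -2.2 -2.8] T [-1.09  0.25 -0.04] j [-0.56  0.6   0.09  1.04  0.15  1.18]
trayframe [ 0.0073 -0.0744] rackframe [ 0.0567 -0.4902]
toolz tray [0.075 0.134]
n 15198 normal [-0.049  0.822  0.568] tilt 55.4 x [-42.6  62.8] ends [   9.5 -102.    79. ] [  9.5 -57.2  14.1] len 78.9
n 719 normal [-0.034  0.819  0.573] tilt 55.0 x [-35.4  63.5] ends [  29.1 -114.9   99.6] [ 29.1 -56.5  16.2] len 101.8
```

View pics/c19z.png

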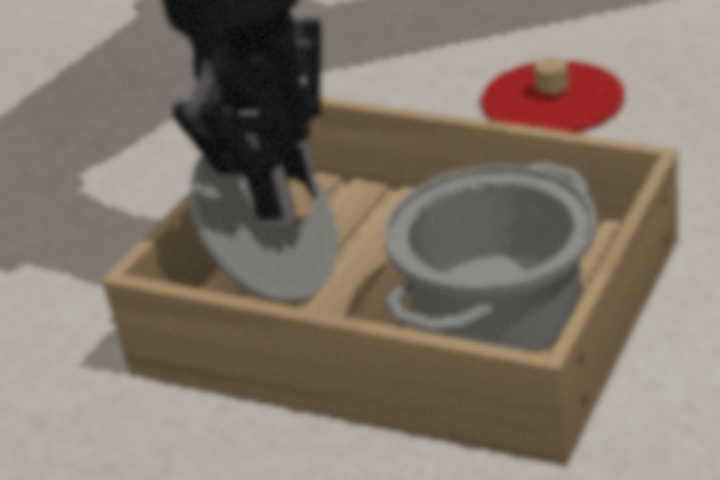

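That works: θ is 55° and the tool is straightening. I continue.

>>> {"name": "send_rows", "arguments": {"increments": [[[0, -0.004, 0.001, 0], [0, -0.004, 0.001, 0], [0, -0.005, 0.001, 0], [0, -0.005, 0, 0], [0, -0.005, 0, 0], [0, -0.005, 0, 0], [0, -0.004, 0, 0], [0, -0.001, 0, 0]]]}}

```text
clock: 20.4
eef_pos: [0.5678, -0.2661, 0.0795]
tool_rot: [0.994, -0.083, 0.046, -0.059]
ft_force: [0.4, -0.7, -1.9]
grip_width: 0.0227
```

```bash
python3 -c "
from h import *
chk(20)"
```

```text
t 20.4 p [ 0.5678 -0.2661  0.0795] yaw -9.83 w 0.0227 F [ 0.4 -0.7 -1.9] T [-0.11  0.11 -0.03] j [-0.51  0.57  0.06  1.02  0.15  1.23]
trayframe [ 0.007  -0.0424] rackframe [ 0.0598 -0.4584]
toolz tray [0.079 0.128]
n 14105 normal [-0.05   0.806  0.59 ] tilt 53.9 x [-43.1  62.6] ends [  8.9 -70.1  83.9] [  8.9 -29.6  28.5] len 68.7
n 733 normal [-0.049  0.805  0.591] tilt 53.8 x [-39.3  64.3] ends [ 26.  -84.1 105. ] [ 26.  -28.6  29.3] len 94.0
```

View pics/c20z.png

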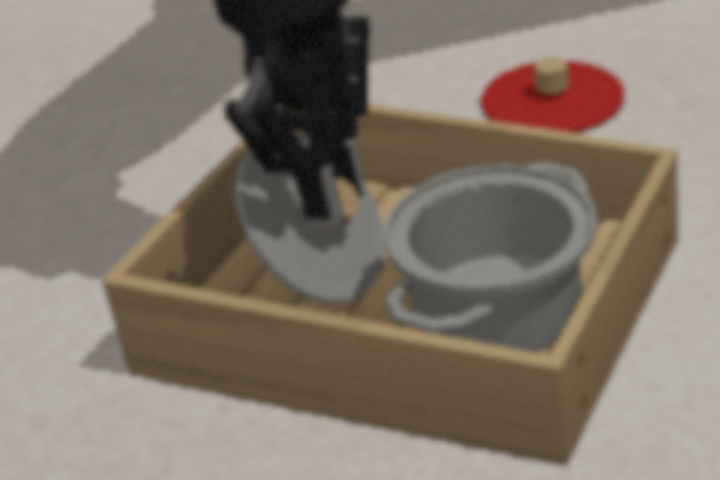

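The foot hopped out of the gap at 54°. I go back and hook it again, this time with more downward bias.

>>> {"name": "send_rows", "arguments": {"increments": [[[0, 0.005, 0, 0], [0, 0.006, 0, 0], [0, 0.006, 0, 0], [0, 0.006, 0, 0], [0, 0.004, 0.002, 0], [0, 0.001, 0.003, 0], [0, 0, 0.003, 0], [0, 0, 0.002, 0]]]}}

```text
clock: 21.3
eef_pos: [0.5648, -0.2969, 0.0738]
tool_rot: [0.993, -0.084, 0.05, -0.061]
ft_force: [-4.5, 2.8, 9.8]
grip_width: 0.0225
```

```bash
python3 -c "
from h import *
chk(21)"
```

```text
t 21.3 p [ 0.5648 -0.2969  0.0738] yaw -10.04 w 0.0225 F [-4.5  2.8  9.8] T [1.16 1.   0.28] j [-0.55  0.6   0.09  1.03  0.15  1.19]
trayframe [ 0.01   -0.0731] rackframe [ 0.0595 -0.4892]
toolz tray [0.086 0.132]
n 19105 normal [-0.066  0.755  0.652] tilt 49.3 x [-39.4  65.7] ends [  13.3 -105.5   81.2] [ 13.3 -49.9  16.8] len 85.1
n 817 normal [-0.067  0.75   0.658] tilt 48.8 x [-36.9  67.2] ends [  28.5 -116.7   96. ] [ 28.5 -48.6  18.4] len 103.2
```

>>> {"name": "send_rows", "arguments": {"increments": [[[0, 0, -0.004, 0], [0, 0.002, -0.002, 0], [0, 0.004, 0, 0], [0, 0.003, 0, 0], [0, 0.001, 0, 0], [0, 0, 0.002, 0], [0, 0, 0.003, 0], [0, 0, 0.002, 0]]]}}

```text
clock: 22.2
eef_pos: [0.5627, -0.3117, 0.0742]
tool_rot: [0.993, -0.086, 0.051, -0.058]
ft_force: [-7.1, -0.7, 13.3]
grip_width: 0.0227
```

```bash
python3 -c "
from h import *
chk(22)"
```

```text
t 22.2 p [ 0.5627 -0.3117  0.0742] yaw -10.22 w 0.0227 F [-7.1 -0.7 13.3] T [0.52 1.46 0.19] j [-0.57  0.61  0.1   1.03  0.15  1.17]
trayframe [ 0.0108 -0.0881] rackframe [ 0.0587 -0.5042]
toolz tray [0.089 0.127]
n 18660 normal [-0.063  0.773  0.631] tilt 50.9 x [-38.6  66.6] ends [  14.3 -120.1   82.6] [ 14.3 -66.2  16.6] len 85.2
n 820 normal [-0.05   0.766  0.641] tilt 50.1 x [-35.9  67.1] ends [  28.  -130.9   97.3] [ 28.  -64.7  18.2] len 103.2
```

View pics/w22.png

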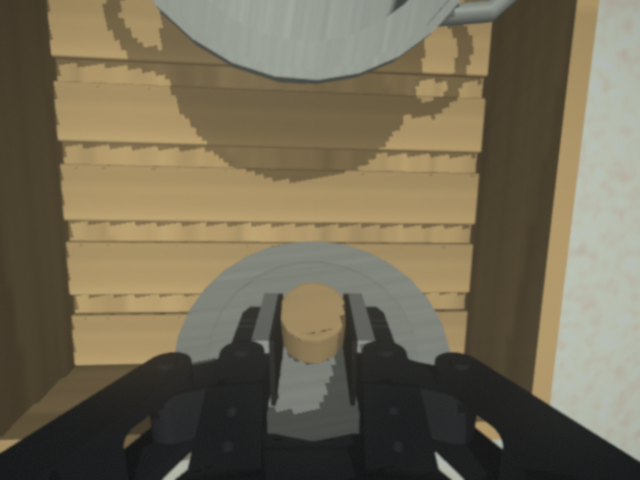

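>>> {"name": "send_rows", "arguments": {"increments": [[[0, -0.003, 0.001, 0], [0, -0.003, 0.002, 0], [0, -0.003, 0.003, 0], [0, -0.003, 0.003, 0], [0, -0.004, 0.003, 0], [0, -0.004, 0.002, 0], [0, -0.003, 0.002, 0], [0, 0, 0, 0]]]}}

```text
clock: 23.1
eef_pos: [0.5676, -0.2991, 0.0711]
tool_rot: [0.994, -0.089, 0.054, -0.045]
ft_force: [-2.2, -2.7, 1.5]
grip_width: 0.0225
```

```bash
python3 -c "
from h import *
chk(23)"
```

```text
t 23.1 p [ 0.5676 -0.2991  0.0711] yaw -10.57 w 0.0225 F [-2.2 -2.7  1.5] T [-0.86  0.41 -0.14] j [-0.54  0.59  0.07  0.99  0.13  1.21]
trayframe [ 0.0132 -0.0748] rackframe [ 0.0625 -0.4912]
toolz tray [0.098 0.1  ]
n 16691 normal [-0.06   0.821  0.567] tilt 55.4 x [-36.2  68.9] ends [  16.9 -104.4   80.2] [ 16.9 -57.4  12.1] len 82.8
n 689 normal [-0.065  0.807  0.587] tilt 54.0 x [-30.8  69.2] ends [  32.7 -117.    98.3] [ 32.7 -56.4  14.9] len 103.1
```

>>> {"name": "send_rows", "arguments": {"increments": [[[-0.001, -0.003, 0.002, 0], [-0.001, -0.003, 0.002, 0], [0, -0.003, 0.001, 0], [0, -0.003, 0.001, 0], [0, -0.003, 0.001, 0], [0, -0.003, 0.001, 0], [0, -0.002, 0.001, 0], [0, 0, 0, 0]]]}}

```text
clock: 24.0
eef_pos: [0.5676, -0.2966, 0.0717]
tool_rot: [0.993, -0.096, 0.055, -0.026]
ft_force: [-0.8, -4.5, -0.9]
grip_width: 0.0223
```

```bash
python3 -c "
from h import *
chk(24)"
```

```text
t 24.0 p [ 0.5676 -0.2966  0.0717] yaw -11.23 w 0.0223 F [-0.8 -4.5 -0.9] T [-0.85  0.36 -0.07] j [-0.52  0.57  0.04  0.96  0.09  1.24]
trayframe [ 0.0127 -0.0723] rackframe [ 0.0623 -0.4888]
toolz tray [0.105 0.063]
n 15924 normal [-0.05   0.843  0.535] tilt 57.7 x [-36.7  68.5] ends [ 16.7 -99.2  78.1] [ 16.7 -57.3  12. ] len 78.2
n 658 normal [-0.047  0.845  0.533] tilt 57.8 x [-30.5  68.1] ends [  32.3 -111.5  100.5] [ 32.3 -56.9  14. ] len 102.4
```

The foot is holding in the gap. The lid is at 57.7° and tool lean is down to 3.6°. I continue.

>>> {"name": "send_rows", "arguments": {"increments": [[[-0.001, -0.004, 0.001, 0], [-0.001, -0.004, 0.001, 0], [0, -0.004, 0.001, 0], [0, -0.004, 0.001, 0], [0, -0.004, 0.001, 0], [0, -0.004, 0.001, 0], [0, -0.003, 0.001, 0], [0, 0, 0, 0]]]}}

```text
clock: 24.9
eef_pos: [0.5704, -0.2866, 0.0728]
tool_rot: [0.993, -0.102, 0.057, -0.008]
ft_force: [-1.1, -4.2, -2.0]
grip_width: 0.0221
```

```bash
python3 -c "
from h import *
chk(25)"
```

```text
t 24.9 p [ 0.5704 -0.2866  0.0728] yaw -11.8 w 0.0221 F [-1.1 -4.2 -2. ] T [-1.04  0.46 -0.1 ] j [-0.49  0.56  0.01  0.93  0.06  1.29]
trayframe [ 0.0135 -0.0619] rackframe [ 0.0641 -0.4785]
toolz tray [0.111 0.027]
n 10640 normal [-0.025  0.914  0.405] tilt 66.1 x [-35.8  69. ] ends [ 18.1 -84.6  73.8] [ 18.1 -57.1  11.7] len 67.9
n 542 normal [-0.034  0.903  0.429] tilt 64.6 x [-28.1  69.8] ends [  36.8 -100.4  107.3] [ 36.8 -56.5  14.9] len 102.3
```

View pics/c25z.png

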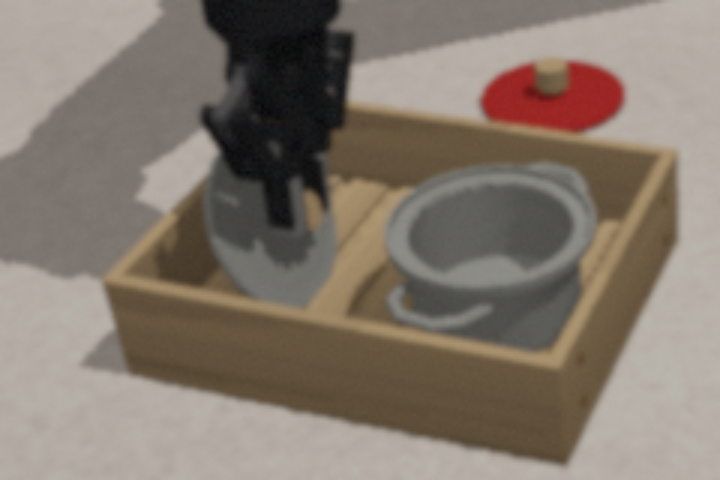

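>>> {"name": "send_rows", "arguments": {"increments": [[[-0.001, -0.004, 0.001, 0], [0, -0.004, 0.001, 0], [0, -0.003, 0.001, 0], [0, 0, 0, 0], [0, 0.001, -0.003, 0], [0, 0.001, -0.004, 0], [0, 0, -0.004, 0], [0, 0, -0.002, 0]]]}}

```text
clock: 25.8
eef_pos: [0.57, -0.2782, 0.0835]
tool_rot: [0.993, -0.102, 0.056, -0.008]
ft_force: [0.4, -0.4, -2.0]
grip_width: 0.0222
```

```bash
python3 -c "
from h import *
chk(26)"
```

```text
t 25.8 p [ 0.57   -0.2782  0.0835] yaw -11.84 w 0.0222 F [ 0.4 -0.4 -2. ] T [ 0.02  0.13 -0.04] j [-0.48  0.54  0.01  0.95  0.06  1.3 ]
trayframe [ 0.0115 -0.0538] rackframe [ 0.063  -0.4702]
toolz tray [0.111 0.026]
n 9203 normal [-0.024  0.927  0.375] tilt 68.0 x [-37.5  66.9] ends [ 16.7 -77.   84. ] [ 16.7 -51.8  22. ] len 66.9
n 582 normal [-0.038  0.913  0.406] tilt 66.0 x [-30.   68.3] ends [ 34.3 -93.  119.7] [ 34.3 -50.9  24.9] len 103.7
```

>>> {"name": "send_rows", "arguments": {"increments": [[[-0.001, 0.005, 0, 0], [-0.001, 0.006, 0, 0], [-0.001, 0.006, 0, 0], [0, 0.006, 0, 0], [0, 0.006, 0, 0], [0, 0.005, 0, 0], [0, 0.002, 0, 0], [0, 0, 0, 0]]]}}

```text
clock: 26.7
eef_pos: [0.5586, -0.3162, 0.0816]
tool_rot: [0.993, -0.103, 0.056, -0.008]
ft_force: [-0.1, -0.2, -0.9]
grip_width: 0.0224
```

```bash
python3 -c "
from h import *
chk(27)"
```

```text
t 26.7 p [ 0.5586 -0.3162  0.0816] yaw -11.89 w 0.0224 F [-0.1 -0.2 -0.9] T [ 0.02  0.16 -0.03] j [-0.54  0.56  0.04  0.96  0.06  1.24]
trayframe [ 0.0077 -0.0933] rackframe [ 0.055  -0.5091]
toolz tray [0.111 0.026]
n 9241 normal [-0.023  0.926  0.376] tilt 67.9 x [-41.7  63.1] ends [  13.  -116.5   82.1] [ 13.  -91.3  20. ] len 67.0
n 585 normal [-0.015  0.926  0.377] tilt 67.9 x [-33.2  64.1] ends [  28.  -129.1  116.4] [ 28.  -90.3  20.9] len 103.1
```

View pics/w27.png

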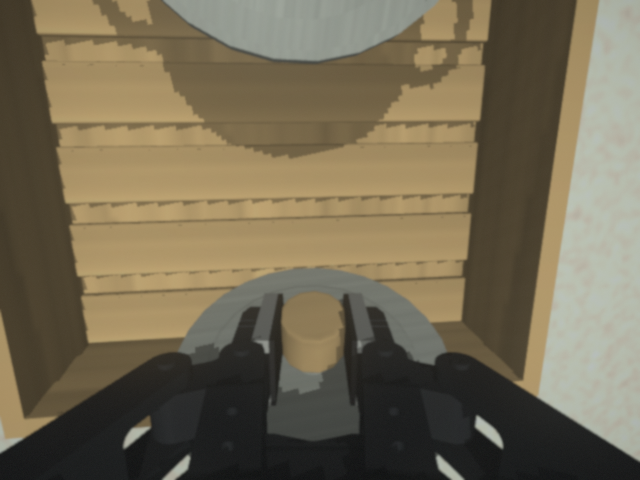

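>>> {"name": "send_rows", "arguments": {"increments": [[[0, 0.002, 0.001, 0], [0, 0.0015, 0.002, 0], [0, 0, 0.003, 0], [0, 0, 0.003, 0], [0, 0, 0.002, 0], [0, 0, 0, 0], [0, 0, 0, 0], [0, 0, 0, 0]]]}}

```text
clock: 27.6
eef_pos: [0.5603, -0.3191, 0.0728]
tool_rot: [0.993, -0.102, 0.058, -0.007]
ft_force: [-0.6, -0.8, -0.6]
grip_width: 0.0223
```

```bash
python3 -c "
from h import *
chk(28)"
```

```text
t 27.6 p [ 0.5603 -0.3191  0.0728] yaw -11.76 w 0.0223 F [-0.6 -0.8 -0.6] T [-0.01  0.19 -0.05] j [-0.55  0.57  0.03  0.94  0.06  1.23]
trayframe [ 0.0099 -0.0958] rackframe [ 0.057  -0.5117]
toolz tray [0.113 0.025]
n 9120 normal [-0.025  0.927  0.374] tilt 68.0 x [-39.2  65.6] ends [  15.5 -118.9   73.2] [ 15.5 -93.8  11. ] len 67.1
n 554 normal [-0.024  0.924  0.381] tilt 67.6 x [-30.1  66.6] ends [  31.2 -132.9  108.8] [ 31.2 -93.5  13.1] len 103.5
```

The foot is now in the intended gap (front corner at y -93.7, z 11.5). I release and check.

>>> {"name": "send_rows", "arguments": {"increments": [[[0, 0, 0.001, 0], [0, 0, 0, 0], [0, 0, 0, 0], [0, 0, 0, 0], [0, 0, 0, 0], [0, 0, 0, 0], [0, 0, 0, 0], [0, 0, 0, 0]]], "hand": 0.1}}

```text
clock: 28.5
eef_pos: [0.5608, -0.3191, 0.0713]
tool_rot: [0.993, -0.102, 0.058, -0.007]
ft_force: [-0.1, -0.9, 0.8]
grip_width: 0.0386
```

```bash
python3 -c "
from h import *
chk(29)"
```

```text
t 28.5 p [ 0.5608 -0.3191  0.0713] yaw -11.76 w 0.0386 F [-0.1 -0.9  0.8] T [ 0.05  0.08 -0.01] j [-0.55  0.57  0.03  0.93  0.06  1.23]
trayframe [ 0.0104 -0.0957] rackframe [ 0.0575 -0.5117]
toolz tray [0.114 0.025]
n 8524 normal [0.004 0.9   0.436] tilt 64.1 x [-39.   66.2] ends [  10.8 -121.1   67.6] [ 10.8 -93.7  11. ] len 62.8
n 592 normal [0.005 0.893 0.451] tilt 63.2 x [-32.   66.2] ends [  27.1 -139.7  104.3] [ 27.1 -94.1  13.8] len 101.3
```

View pics/c29z.png

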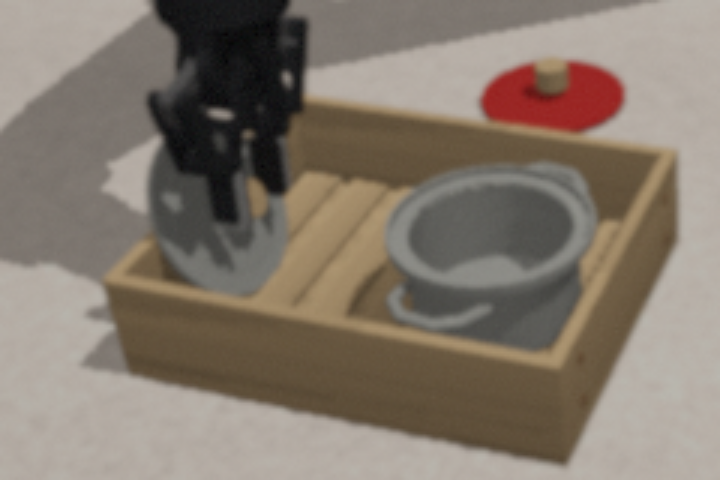

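View pics/w29.png

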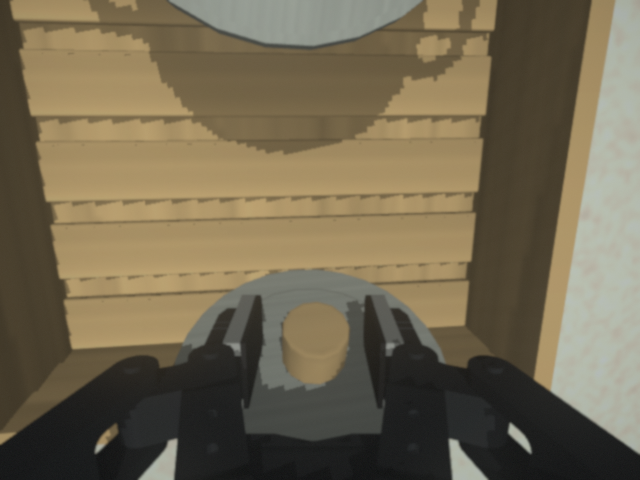

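The lid leans by itself at about 63.5° with its foot in the right gap. I rise clear, then turn the jaws 90° so they lie along tray y.

>>> {"name": "send_rows", "arguments": {"increments": [[[0, 0, -0.006, 0], [0, 0, -0.012, 0], [0, 0, -0.015, 0], [0, 0, -0.018, 0], [0, 0, -0.018, 0], [0, 0, -0.012, -8], [0, 0, -0.004, -8], [0, 0, 0, -8]]]}}

```text
clock: 29.4
eef_pos: [0.551, -0.32, 0.1667]
tool_rot: [0.992, 0.115, 0.06, 0.007]
ft_force: [-0.8, 1.0, -0.2]
grip_width: 0.0387
```

>>> {"name": "send_rows", "arguments": {"increments": [[[0, 0, 0, -8.2], [0, 0, 0, -8.2], [0, 0, 0, -8.2], [0, 0, 0, -8.2], [0, 0, 0, -8.2], [0, 0, 0, -8.2], [0, 0, 0, -8.2], [0, 0, 0, -6]]]}}

```text
clock: 30.2
eef_pos: [0.5523, -0.3217, 0.1795]
tool_rot: [0.768, 0.637, 0.049, 0.045]
ft_force: [0.4, -0.1, 0.5]
grip_width: 0.0385
```

```bash
python3 -c "
from h import *
chk(30)
p=TC+rot(TY)@np.array([.013,-.140]); st([p[0],p[1],.125])
"
```

```text
t 30.2 p [ 0.5523 -0.3217  0.1795] yaw 79.41 w 0.0385 F [ 0.4 -0.1  0.5] T [-0.01  0.13  0.01] j [-0.56  0.46  0.14  1.14  0.06 -0.37]
trayframe [ 0.0026 -0.0999] rackframe [ 0.0492 -0.515 ]
toolz tray [0.132 0.018]
n 8400 normal [0.001 0.892 0.451] tilt 63.2 x [-40.8  64.5] ends [   6.3 -141.9  107.8] [  6.3 -94.2  13.3] len 105.8
n 1227 normal [0.007 0.896 0.444] tilt 63.7 x [-41.  66.] ends [  19.6 -140.9  108. ] [ 19.6 -94.2  13.8] len 105.2
t 30.3 p [ 0.5525 -0.3217  0.1796] yaw 79.11 w 0.0388 F [0.9 0.5 0.5] T [ 0.04  0.1  -0.02] j [-0.56  0.46  0.14  1.14  0.06 -0.36]
trayframe [ 0.0027 -0.0999] rackframe [ 0.0494 -0.5151]
tool shift [-0.0411  0.0028  0.0547]
```

View pics/w30.png

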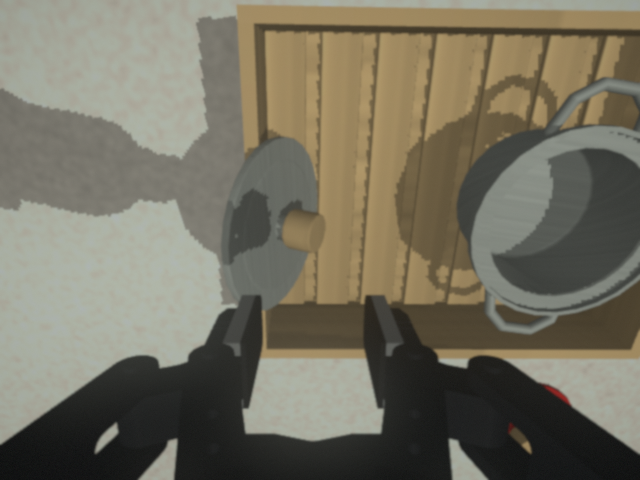

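View pics/c30z.png

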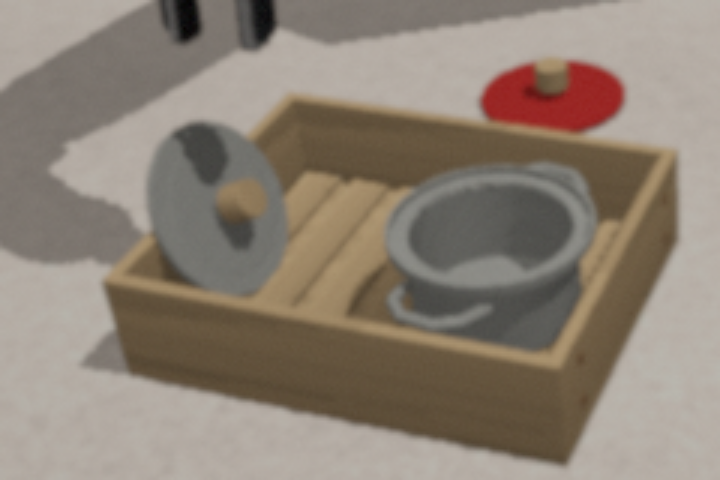

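The scene shows the lid standing steadily against the end wall with its knob towards +y. I move the jaws over the rim.

>>> {"name": "send_rows", "arguments": {"increments": [[[-0.005, 0, 0.006, 0], [-0.007, 0.001, 0.009, 0], [-0.008, 0.001, 0.01, 0], [-0.008, 0, 0.01, 0], [-0.007, 0, 0.009, 0], [-0.003, 0, 0.005, 0], [0, 0, 0, 0], [0, 0, 0, 0]]]}}

```text
clock: 31.1
eef_pos: [0.5524, -0.3639, 0.1249]
tool_rot: [0.772, 0.632, 0.048, 0.044]
ft_force: [-0.1, -0.7, -0.2]
grip_width: 0.0388
```

```bash
python3 -c "
from h import *
p=TC+rot(TY)@np.array([.012,-.140]); st([p[0],p[1],.098])
shot('wrist','w31.png')
"
```

```text
t 31.1 p [ 0.5524 -0.3639  0.1249] yaw 78.63 w 0.0388 F [-0.1 -0.7 -0.2] T [ 0.03  0.11 -0.  ] j [-0.61  0.54  0.14  1.05  0.07 -0.41]
trayframe [ 0.0109 -0.1412] rackframe [ 0.053  -0.5571]
tool shift [ 0.0007 -0.0024  0.0269]
```

View pics/w31.png

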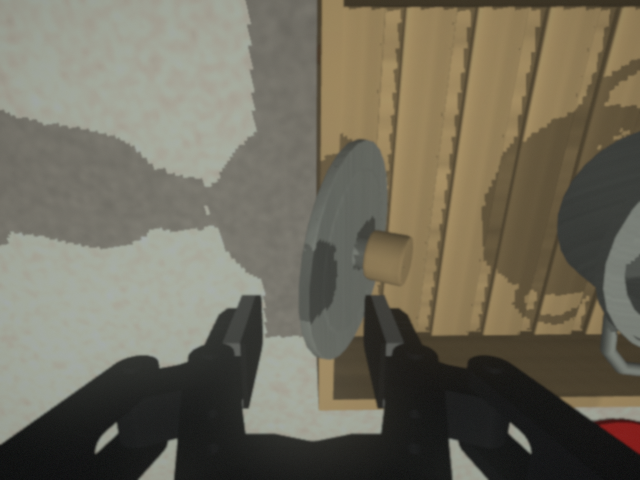

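>>> {"name": "send_rows", "arguments": {"increments": [[[0, 0, 0.004, 0], [0, -0.001, 0.006, 0], [0, -0.001, 0.006, 0], [0, 0, 0.005, 0], [0, 0, 0.003, 0], [0, 0, 0.001, 0], [0, 0, 0, 0], [0, 0, 0, 0]]]}}

```text
clock: 31.95
eef_pos: [0.5549, -0.3626, 0.0992]
tool_rot: [0.772, 0.632, 0.049, 0.045]
ft_force: [-0.2, 0.2, -0.3]
grip_width: 0.0382
```

```bash
python3 -c "
from h import *
chk(32)
"
```

```text
t 31.95 p [ 0.5549 -0.3626  0.0992] yaw 78.74 w 0.0382 F [-0.2  0.2 -0.3] T [-0.05  0.11 -0.01] j [-0.61  0.56  0.1   0.99  0.07 -0.41]
trayframe [ 0.013  -0.1396] rackframe [ 0.0553 -0.5556]
toolz tray [0.132 0.018]
n 11111 normal [-0.001  0.889  0.458] tilt 62.8 x [-40.8  64.2] ends [   1.1 -142.4  107.8] [  1.1 -94.2  14.2] len 105.3
n 1160 normal [0.009 0.894 0.448] tilt 63.4 x [-40.8  65.7] ends [  20.  -141.3  107.9] [ 20.  -94.   13.5] len 105.6
```

View pics/c32z.png

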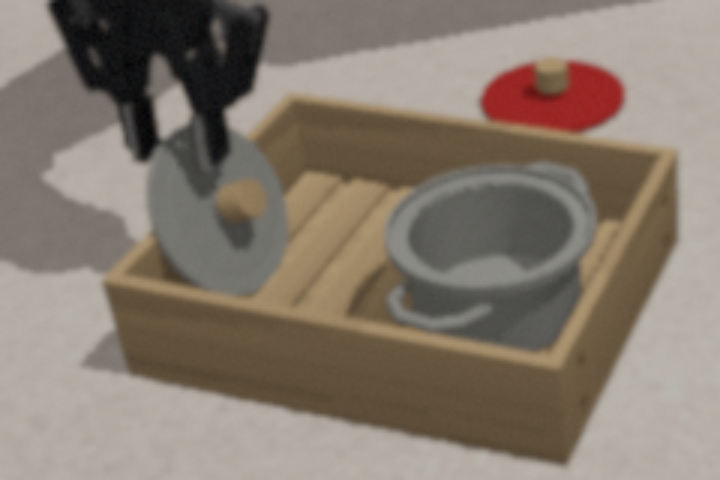

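View pics/w32.png

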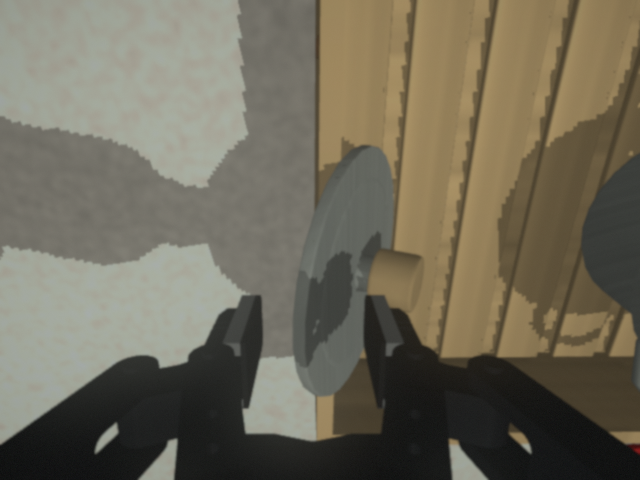

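The rim lies between the pads. I close to about 24 mm and sweep towards +y, walking the lid upright about its foot.

>>> {"name": "send_rows", "arguments": {"increments": [[[0, 0, 0, 0], [0, 0, 0, 0], [0.005, 0, 0, 0], [0.006, 0, 0, 0], [0.006, 0, 0, 0], [0.006, 0, -0.001, 0], [0.005, 0, -0.001, 0], [0, 0, 0, 0]]], "hand": 0.45}}

```text
clock: 32.85
eef_pos: [0.5611, -0.3326, 0.1031]
tool_rot: [0.772, 0.633, 0.049, 0.046]
ft_force: [0.6, 1.2, 0.3]
grip_width: 0.0233
```

```bash
python3 -c "
from h import *
chk(33)
"
```

```text
t 32.85 p [ 0.5611 -0.3326  0.1031] yaw 78.77 w 0.0233 F [0.6 1.2 0.3] T [-0.01  0.18 -0.01] j [-0.56  0.54  0.07  0.98  0.06 -0.36]
trayframe [ 0.0133 -0.1089] rackframe [ 0.0589 -0.5252]
toolz tray [0.133 0.018]
n 6943 normal [0.003 0.975 0.224] tilt 77.1 x [-41.4  63.8] ends [   0.4 -116.1  116.1] [  0.4 -92.6  13.9] len 104.9
n 880 normal [0.007 0.978 0.209] tilt 77.9 x [-40.3  65.8] ends [  25.4 -114.9  115.9] [ 25.4 -93.2  14.6] len 103.7
```

View pics/c33z.png

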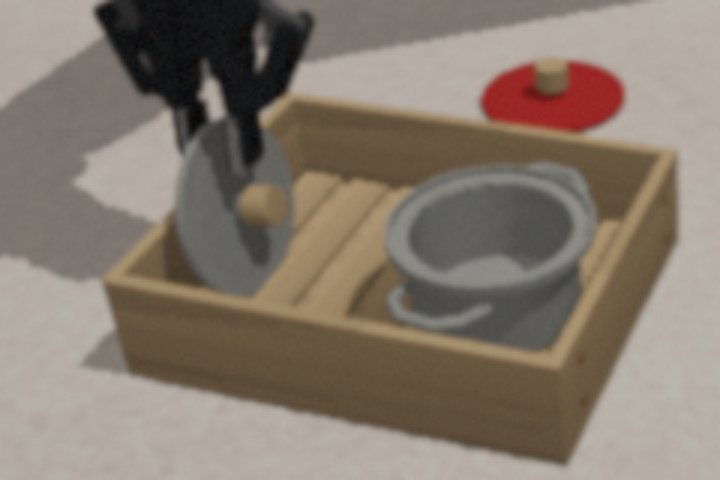

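The lid is at 77.5°. A few millimetres more, then full grip.

>>> {"name": "send_rows", "arguments": {"increments": [[[0.004, 0, 0.001, 0], [0.004, 0, 0.001, 0], [0.001, 0, 0, 0], [0, 0, 0, 0], [0, 0, 0, 0], [0, 0, 0, 0], [0, 0, 0, 0], [0, 0, 0, 0]]]}}

```text
clock: 33.75
eef_pos: [0.5628, -0.3245, 0.1006]
tool_rot: [0.772, 0.632, 0.049, 0.046]
ft_force: [0.2, -0.3, -0.3]
grip_width: 0.0233
```

>>> {"name": "send_rows", "arguments": {"increments": [[[0, 0, 0, 0], [0, 0, 0, 0], [0, 0, 0, 0], [0, 0, 0, 0], [0, 0, 0, 0], [0, 0, 0, 0], [0, 0, 0, 0], [0, 0, 0, 0]]], "hand": 1}}

```text
clock: 34.55
eef_pos: [0.563, -0.3246, 0.1008]
tool_rot: [0.772, 0.632, 0.049, 0.046]
ft_force: [0.5, 0.2, 0.9]
grip_width: 0.0036
```

```bash
python3 -c "
from h import *
chk(34)
"
```

```text
t 34.55 p [ 0.563  -0.3246  0.1008] yaw 78.66 w 0.0036 F [0.5 0.2 0.9] T [0.05 0.1  0.  ] j [-0.55  0.54  0.06  0.97  0.06 -0.35]
trayframe [ 0.0136 -0.1007] rackframe [ 0.0601 -0.517 ]
toolz tray [0.133 0.017]
n 2585 normal [-0.036  0.993  0.117] tilt 83.3 x [-40.8  41.3] ends [  -7.3 -100.9  118.1] [ -7.3 -94.4  63.3] len 55.1
n 803 normal [0.011 1.    0.02 ] tilt 88.8 x [-39.7  66.5] ends [ 23.9 -97.  114.3] [ 23.9 -95.   14.5] len 99.8
```

View pics/c34z.png

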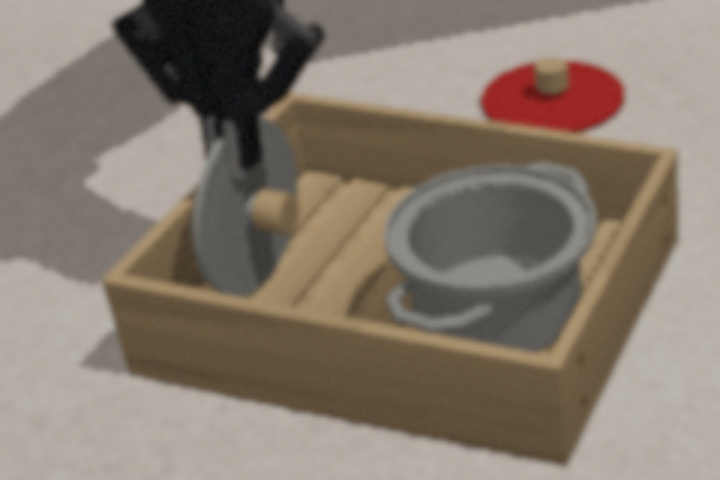

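View pics/w34.png

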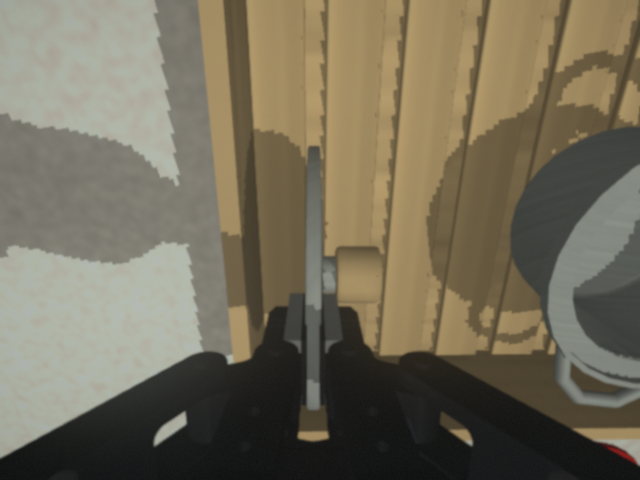

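The lid is gripped by its rim, vertical (about 89°), with an opening of 3.6 mm. I lift it straight up.

>>> {"name": "send_rows", "arguments": {"increments": [[[0, 0, -0.003, 0], [0, 0, -0.008, 0], [0, 0, -0.015, 0], [0, 0, -0.02, 0], [0, 0, -0.02, 0], [0, 0, -0.02, 0], [0, 0, -0.02, 0], [0, 0, -0.01, 0]]]}}

```text
clock: 35.45
eef_pos: [0.5442, -0.3224, 0.2191]
tool_rot: [0.772, 0.632, 0.047, 0.042]
ft_force: [-0.2, -0.0, -0.9]
grip_width: 0.0041
```

```bash
python3 -c "
from h import *
c=shot('scene','c35.png');shot('wrist','w35.png')
p=RC+rot(RY)@np.array([0,.042]); st([p[0],p[1],.225])
"
```

```text
t 35.55 p [ 0.5446 -0.3226  0.2188] yaw 78.63 w 0.0037 F [-0.3 -0.7 -1.6] T [-0.06  0.13  0.02] j [-0.56  0.43  0.2   1.23  0.06 -0.36]
trayframe [-0.0049 -0.1023] rackframe [ 0.0415 -0.5166]
tool shift [ 0.5506 -0.103  -0.0086]
```

View pics/c35.png

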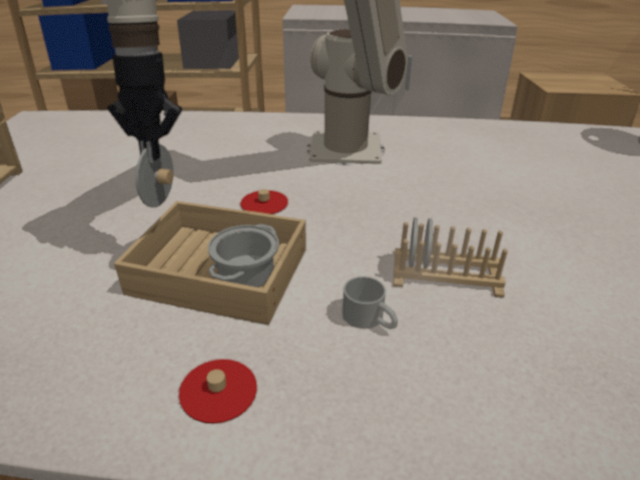

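>>> {"name": "send_rows", "arguments": {"increments": [[[0.012, -0.003, -0.001, 0], [0.025, -0.005, -0.001, 0], [0.035, -0.007, -0.001, 0], [0.04, -0.007, -0.001, 0], [0.04, -0.007, -0.001, 0], [0.04, -0.007, -0.001, 0], [0.04, -0.007, 0, 0], [0.04, -0.007, 0, 0]]]}}

```text
clock: 36.35
eef_pos: [0.5425, -0.0351, 0.2127]
tool_rot: [0.776, 0.629, 0.043, 0.035]
ft_force: [0.5, 0.5, -0.2]
grip_width: 0.0041
```

```bash
python3 -c "
from h import *
p=RC+rot(RY)@np.array([0,.042]); st([p[0],p[1],.225])
"
```

```text
t 36.35 p [ 0.5425 -0.0351  0.2127] yaw 78.13 w 0.0041 F [ 0.5  0.5 -0.2] T [ 0.    0.04 -0.02] j [-0.07  0.26 -0.06  1.15  0.01  0.14]
trayframe [-0.0627  0.1794] rackframe [ 0.0144 -0.2304]
tool shift [ 0.2689 -0.046  -0.0112]
```

>>> {"name": "send_rows", "arguments": {"increments": [[[0.04, -0.006, -0.003, 0], [0.04, -0.006, -0.003, 0], [0.04, -0.006, -0.003, -1], [0.04, -0.004, -0.002, -1], [0.035, 0, -0.001, -2], [0.03, 0, 0, -2], [0.012, 0, 0, -1], [0, 0, 0, 0]]]}}

```text
clock: 37.15
eef_pos: [0.5501, 0.2221, 0.2152]
tool_rot: [0.73, 0.682, 0.033, 0.031]
ft_force: [-0.3, -0.5, -0.9]
grip_width: 0.004
```

```bash
python3 -c "
from h import *
p=RC+rot(RY)@np.array([0,.042]); o,M=st([p[0],p[1],.16]); print('toolz rack',rot(RY).T@M[:2,2])
shot('wrist','w36.png');shot('scene','c36.png');shot('side','s36.png')
"
```

```text
t 37.15 p [0.5501 0.2221 0.2152] yaw 86.12 w 0.004 F [-0.3 -0.5 -0.9] T [-0.03  0.06  0.01] j [ 0.4   0.37  0.12  1.23 -0.04  0.47]
trayframe [-0.1052  0.4332] rackframe [-0.0004  0.0265]
tool shift [ 0.0152 -0.0043  0.0552]
toolz rack [0.08929098 0.00771104]
```

View pics/w36.png

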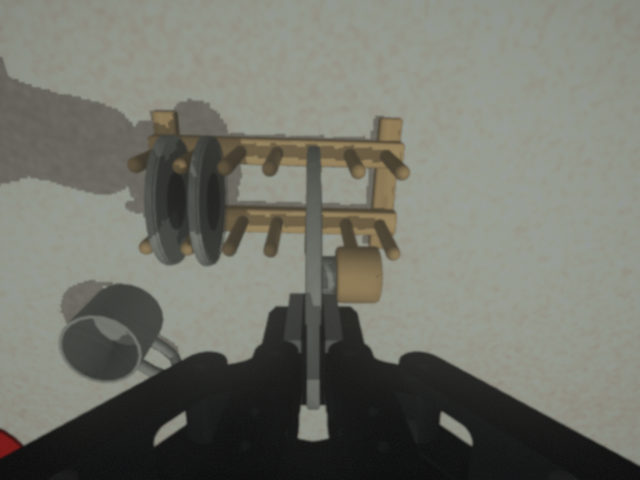

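View pics/s36.png

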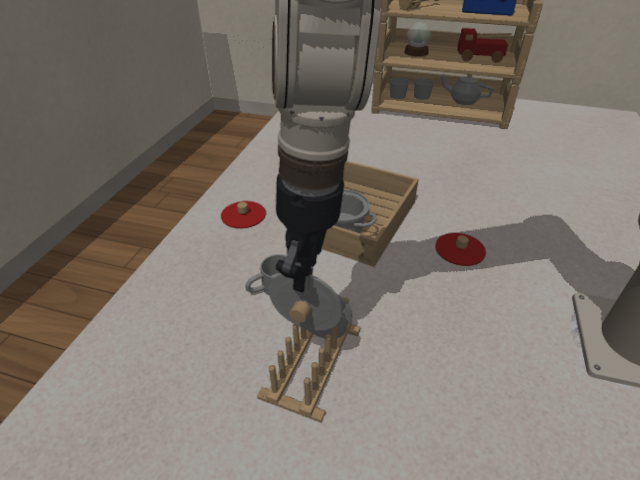

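View pics/c36.png

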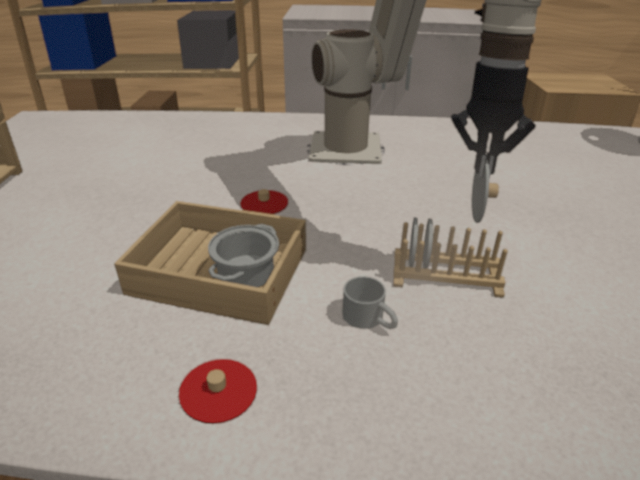

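The wrist view shows the lid edge-on at column about 315 with its knob to the right (+y) and the saucers at the left. I measure the lid plane and the tine tops in the rack frame.

```bash
python3 - <<'E'
from h import *
for f in ['c36.png','w36.png','s36.png']:
    c=ld(f); P=cloud(c).reshape(-1,3); C=c['image'].reshape(-1,3).astype(int)
    T=np.c_[(P[:,:2]-RC)@rot(RY),P[:,2]]; val=c['range_z'].ravel()>0
    wood=(C[:,0]-C[:,2]>25)
    m=val&wood&(T[:,2]>.074)&(T[:,2]<.09)&(abs(T[:,1])<.1)&(abs(T[:,0])<.045)
    q=T[m]; 
    for sx in (-1,1):
        a=q[np.sign(q[:,0])==sx]; 
        h=[(round(np.median(a[k,0])*1e3,1),round((a[k,1].min()+a[k,1].max())*500,1),int(k.sum())) for y in (-84,-56,-28,0,28,56,84) for k in [abs(a[:,1]-y/1e3)<.01] if k.sum()>4]
        print(f,'tines',h)
    g=val&(C.max(1)-C.min(1)<22)&(C.mean(1)>60)&(T[:,2]>.125)&(T[:,2]<.19)&(T[:,1]>.0)&(T[:,1]<.06)&(abs(T[:,0])<.07)
    q=T[g]
    if len(q)>30:
        print(f,'lid n',len(q),'min',np.round(q.min(0)*1e3,1),'max',np.round(q.max(0)*1e3,1)); k=np.polyfit(q[:,2],q[:,1],1); print('slope y/z',k, 'y pct',np.percentile(q[:,1],[5,50,95]))
        A=np.c_[q[:,0],q[:,2],np.ones(len(q))]; s=np.linalg.lstsq(A,q[:,1],rcond=None)[0]; print('plane y= a x + b z + c',s)
    k=val&wood&(T[:,2]>.15)&(T[:,2]<.21)&(T[:,1]>.02)&(T[:,1]<.08)&(abs(T[:,0])<.05)
    if k.sum()>20: print('knob',k.sum(),np.round(np.percentile(T[k],[2,98],axis=0)*1e3,1))
E
```

```text
c36.png tines [(np.float64(-26.7), np.float64(-84.0), 26), (np.float64(-26.5), np.float64(-56.6), 27), (np.float64(-26.4), np.float64(-28.0), 22), (np.float64(-25.0), np.float64(0.1), 25), (np.float64(-25.8), np.float64(28.6), 34), (np.float64(-25.6), np.float64(55.9), 32), (np.float64(-25.2), np.float64(83.9), 34)]
c36.png tines [(np.float64(29.0), np.float64(-85.0), 41), (np.float64(29.2), np.float64(-56.5), 38), (np.float64(29.6), np.float64(-28.9), 31), (np.float64(29.6), np.float64(-1.4), 43), (np.float64(30.8), np.float64(27.7), 38), (np.float64(30.9), np.float64(55.1), 39), (np.float64(29.9), np.float64(83.6), 33)]
c36.png lid n 493 min [-57.1  22.4 125.3] max [ 52.7  55.4 190. ]
slope y/z [-0.00407861  0.0264759 ] y pct [0.023588   0.02522168 0.02917529]
plane y= a x + b z + c [ 0.02453238 -0.01055925  0.0273605 ]
knob 130 [[ -7.5  39.8 172.4]
 [  8.9  54.8 190.2]]
w36.png tines [(np.float64(-30.3), np.float64(-83.9), 98), (np.float64(-30.4), np.float64(-55.7), 148), (np.float64(-29.7), np.float64(-28.3), 119), (np.float64(-29.8), np.float64(0.2), 125), (np.float64(-29.1), np
[... 521 characters left out ...]
7.4 178.3]
 [  5.4  54.8 190.2]]
s36.png tines [(np.float64(-31.9), np.float64(-84.0), 7), (np.float64(-30.6), np.float64(1.1), 35), (np.float64(-30.7), np.float64(28.4), 41), (np.float64(-30.3), np.float64(56.3), 44), (np.float64(-30.8), np.float64(84.5), 50)]
s36.png tines [(np.float64(24.9), np.float64(1.6), 29), (np.float64(24.6), np.float64(27.6), 35), (np.float64(24.9), np.float64(56.4), 40), (np.float64(26.0), np.float64(83.7), 45)]
s36.png lid n 1270 min [-58.3  22.  125.4] max [ 50.4  51.9 190. ]
slope y/z [-0.00089199  0.02742517] y pct [0.02591618 0.02724111 0.0285744 ]
plane y= a x + b z + c [ 0.0104757  -0.00122975  0.02755122]
knob 312 [[-15.8  35.2 168.8]
 [  6.3  53.6 190.8]]
```

>>> {"name": "send_rows", "arguments": {"increments": [[[0.005, -0.001, 0, 0.5], [0.006, -0.001, 0, 0.5], [0.004, 0, 0.004, 0], [0.001, 0, 0.008, 0], [0, 0, 0.007, 0], [0, 0, 0.003, 0], [0, 0, 0, 0], [0, 0, 0, 0]]]}}

```text
clock: 38.1
eef_pos: [0.5522, 0.2315, 0.1916]
tool_rot: [0.741, 0.671, 0.032, 0.031]
ft_force: [-0.9, -0.1, -1.7]
grip_width: 0.0042
```

```bash
cat > rk.py <<'E'
from h import *
import sys
i=sys.argv[1]
o,M=st(); print('toolz rack',np.round(rot(RY).T@M[:2,2],3),'yaw in rack',round(np.degrees(np.arctan2(M[1,0],M[0,0]))+5-90,2))
for n in ['scene','side']:
    c=shot(n,n[0]+'r'+i+'.png'); P=cloud(c).reshape(-1,3); C=c['image'].reshape(-1,3).astype(int)
    T=np.c_[(P[:,:2]-RC)@rot(RY),P[:,2]]; val=c['range_z'].ravel()>0
    g=val&(C.max(1)-C.min(1)<22)&(C.mean(1)>60)&(T[:,2]>.02)&(T[:,2]<o['eef_pos'][2]-.015)&(abs(T[:,1]-.042)<.018)&(abs(T[:,0])<.07)
    q=T[g]; print(n,len(q),'min',np.round(np.percentile(q,1,axis=0)*1e3,1),'max',np.round(np.percentile(q,99,axis=0)*1e3,1),'y med',np.round(np.median(q[:,1])*1e3,1))
    A=np.c_[q[:,0],q[:,2],np.ones(len(q))]; print(' plane',np.round(np.linalg.lstsq(A,q[:,1],rcond=None)[0],3))
    cr=c['image'][190:310,370:530] if n=='scene' else c['image'][240:430,230:400]
    cv2.imwrite('pics/%sr%sz.png'%(n[0],i),cv2.resize(cr[:,:,::-1],None,fx=3,fy=3))
E
python3 rk.py 1
```

```text
t 38.1 p [0.5522 0.2315 0.1916] yaw 84.34 w 0.0042 F [-0.9 -0.1 -1.7] T [-0.03  0.1   0.02] j [ 0.42  0.4   0.09  1.18 -0.04  0.51]
trayframe [-0.105   0.4427] rackframe [0.0009 0.036 ]
toolz rack [0.089 0.005] yaw in rack -0.66
scene 526 min [-51.2  33.5  79.4] max [ 53.2  50.4 175.8] y med 35.6
 plane [ 0.005 -0.043  0.042]
side 1474 min [-55.7  31.3  74.8] max [ 49.   47.4 176. ] y med 39.0
 plane [-0.016  0.004  0.038]
```

View pics/sr1z.png

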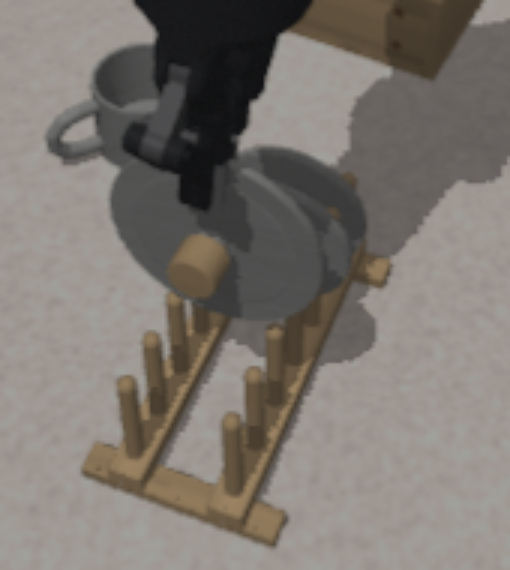

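>>> {"name": "send_rows", "arguments": {"increments": [[[0.003, -0.001, 0, 0], [0.003, -0.001, 0, 0], [0, -0.001, 0.004, 0], [0, 0, 0.006, 0], [0, 0, 0.006, 0], [0, 0, 0.004, 0], [0, 0, 0, 0], [0, 0, 0, 0]]]}}

```text
clock: 39.0
eef_pos: [0.5517, 0.2386, 0.1702]
tool_rot: [0.74, 0.671, 0.033, 0.031]
ft_force: [0.8, 0.5, -0.8]
grip_width: 0.004
```

```bash
python3 rk.py 2; python3 -c "
from h import *
shot('wrist','wr2.png')"
```

```text
t 39.0 p [0.5517 0.2386 0.1702] yaw 84.36 w 0.004 F [ 0.8  0.5 -0.8] T [-0.01  0.12  0.01] j [ 0.43  0.42  0.06  1.13 -0.04  0.52]
trayframe [-0.1069  0.4496] rackframe [-0.0003  0.0431]
toolz rack [0.09  0.005] yaw in rack -0.64
scene 508 min [-51.2  33.1  76.5] max [ 51.8  50.8 153.6] y med 42.1
 plane [ 0.004 -0.021  0.045]
side 1382 min [-56.7  42.3  74.7] max [ 47.8  52.9 154.7] y med 46.1
 plane [-0.015  0.008  0.045]
```

View pics/wr2.png

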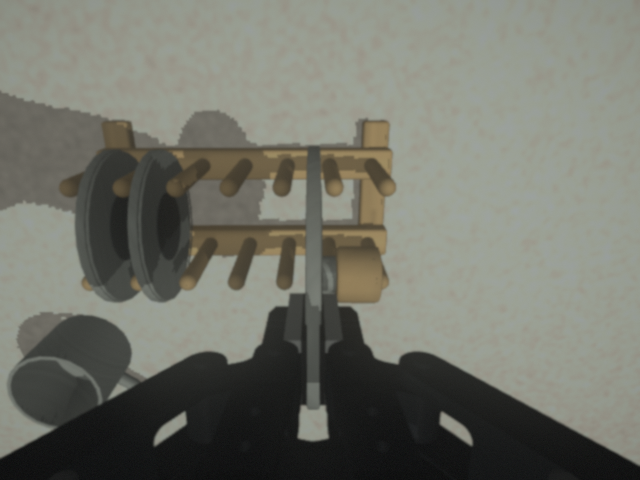

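View pics/sr2z.png

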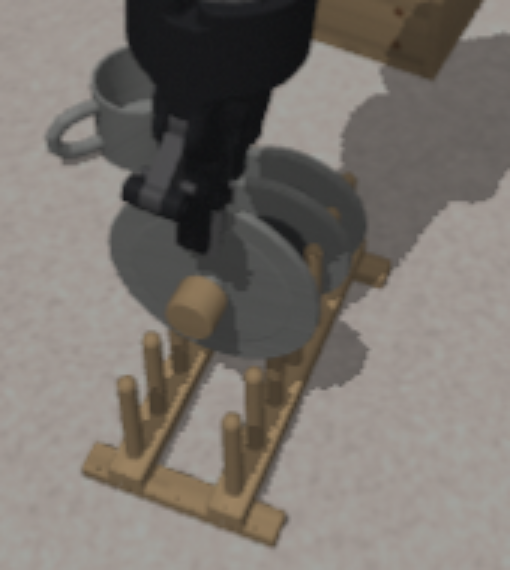

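The lid is centred over slot y=42, between tine columns 285 and 333, with the knob facing away from the saucers. I lower it.

>>> {"name": "send_rows", "arguments": {"increments": [[[-0.001, 0, 0.004, 0], [0, 0, 0.007, 0], [0, 0, 0.008, 0], [0, 0, 0.008, 0], [0, 0, 0.008, 0], [0, 0, 0.006, 0], [0, 0, 0.003, 0], [0, 0, 0, 0]]]}}

```text
clock: 39.95
eef_pos: [0.5558, 0.2373, 0.1222]
tool_rot: [0.74, 0.671, 0.032, 0.031]
ft_force: [-0.8, -0.3, -2.0]
grip_width: 0.0039
```

```bash
python3 rk.py 3
```

```text
t 39.95 p [0.5558 0.2373 0.1222] yaw 84.35 w 0.0039 F [-0.8 -0.3 -2. ] T [-0.01  0.07 -0.03] j [ 0.42  0.46 -0.    1.03 -0.04  0.52]
trayframe [-0.1025  0.4491] rackframe [0.004  0.0421]
toolz rack [0.09  0.005] yaw in rack -0.65
scene 446 min [-47.8  32.6  34.9] max [ 56.   51.6 106.7] y med 41.8
 plane [ 0.009 -0.009  0.042]
side 991 min [-52.5  42.8  32.4] max [ 52.6  51.3 106.5] y med 45.2
 plane [-0.017 -0.004  0.046]
```

View pics/sr3z.png

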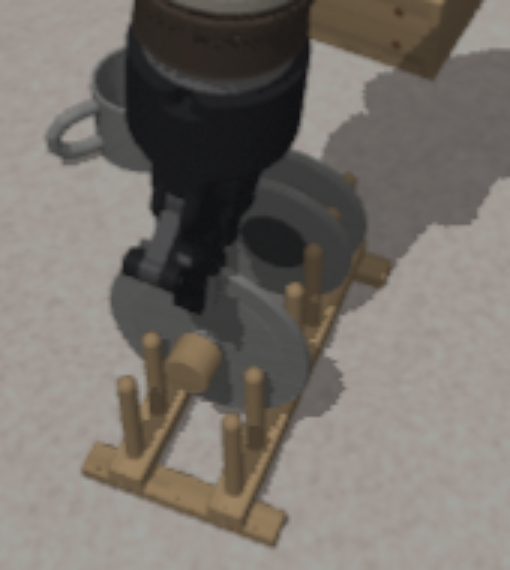

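The lid is in the slot with about 10 mm still to go. I lower gently to contact.

>>> {"name": "send_rows", "arguments": {"increments": [[[0, 0, 0.002, 0], [0, 0, 0.002, 0], [0, 0, 0.002, 0], [0, 0, 0.002, 0], [0, 0, 0.0015, 0], [0, 0, 0.001, 0], [0, 0, 0, 0], [0, 0, 0, 0]]]}}

```text
clock: 40.85
eef_pos: [0.5582, 0.2379, 0.1132]
tool_rot: [0.74, 0.671, 0.034, 0.032]
ft_force: [0.8, 0.2, -1.4]
grip_width: 0.0038
```

```bash
python3 rk.py 4
```

```text
t 40.85 p [0.5582 0.2379 0.1132] yaw 84.36 w 0.0038 F [ 0.8  0.2 -1.4] T [-0.03  0.08 -0.06] j [ 0.42  0.47 -0.02  1.   -0.04  0.52]
trayframe [-0.1004  0.4502] rackframe [0.0063 0.0429]
toolz rack [0.093 0.007] yaw in rack -0.64
scene 434 min [-45.9  32.3  25.1] max [58.9 52.9 96.7] y med 42.7
 plane [ 0.014 -0.016  0.044]
side 934 min [-50.   43.9  23.9] max [54.5 52.8 97.9] y med 46.1
 plane [-0.013 -0.002  0.046]
```

>>> {"name": "send_rows", "arguments": {"increments": [[[-0.001, -0.002, 0.001, 0], [0, -0.001, 0.001, 0], [0, 0, 0.001, 0], [0, 0, 0.001, 0], [0, 0, 0.0015, 0], [0, 0, 0.0015, 0], [0, 0, 0.0015, 0], [0, 0, 0.001, 0]]]}}

```text
clock: 41.75
eef_pos: [0.5563, 0.2373, 0.1118]
tool_rot: [0.74, 0.67, 0.038, 0.033]
ft_force: [-2.5, -1.4, 4.8]
grip_width: 0.004
```

```bash
python3 rk.py 5
```

```text
t 41.75 p [0.5563 0.2373 0.1118] yaw 84.36 w 0.004 F [-2.5 -1.4  4.8] T [-0.31  0.69  0.03] j [ 0.42  0.46 -0.03  0.98 -0.04  0.52]
trayframe [-0.1021  0.4492] rackframe [0.0044 0.0422]
toolz rack [0.1  0.01] yaw in rack -0.64
scene 430 min [-46.   32.5  23.4] max [56.1 51.9 96.3] y med 41.9
 plane [ 0.014 -0.017  0.043]
side 902 min [-52.4  42.2  22.8] max [53.  51.9 96.3] y med 45.2
 plane [-0.014 -0.004  0.046]
```

The lid is seated: contact at TCP z 0.112 (0.111 predicted), upward force 5 N. I release.

>>> {"name": "send_rows", "arguments": {"increments": [[[0, 0, 0, 0], [0, 0, 0, 0], [0, 0, 0, 0], [0, 0, 0, 0], [0, 0, 0, 0], [0, 0, 0, 0], [0, 0, 0, 0], [0, 0, 0, 0]]], "hand": 0.3}}

```text
clock: 42.65
eef_pos: [0.556, 0.2374, 0.1109]
tool_rot: [0.74, 0.67, 0.037, 0.033]
ft_force: [-0.1, 0.0, -0.7]
grip_width: 0.0294
```

```bash
python3 rk.py 6; python3 -c "
from h import *
shot('wrist','wr6.png')"
```

```text
t 42.65 p [0.556  0.2374 0.1109] yaw 84.37 w 0.0294 F [-0.1  0.  -0.7] T [0.01 0.15 0.01] j [ 0.42  0.46 -0.03  0.98 -0.04  0.52]
trayframe [-0.1024  0.4493] rackframe [0.0042 0.0423]
toolz rack [0.099 0.01 ] yaw in rack -0.63
scene 261 min [-39.3  32.1  23.8] max [54.9 45.7 94.7] y med 36.1
 plane [ 0.039 -0.111  0.043]
side 1015 min [-54.5  34.3  22.1] max [50.5 51.5 95.4] y med 39.2
 plane [ 0.014 -0.098  0.046]
```

View pics/wr6.png

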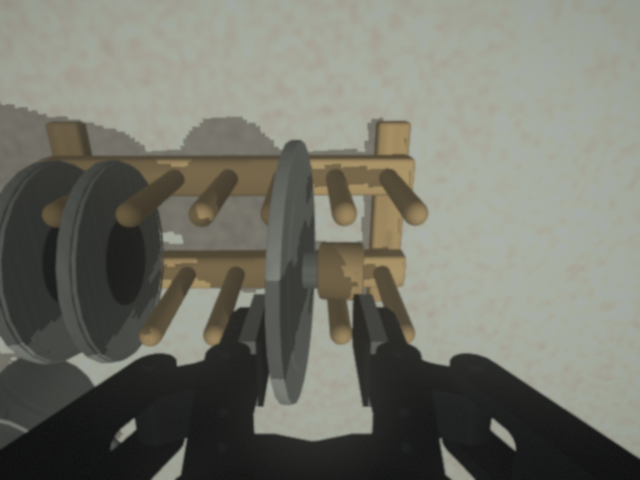

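View pics/sr6z.png

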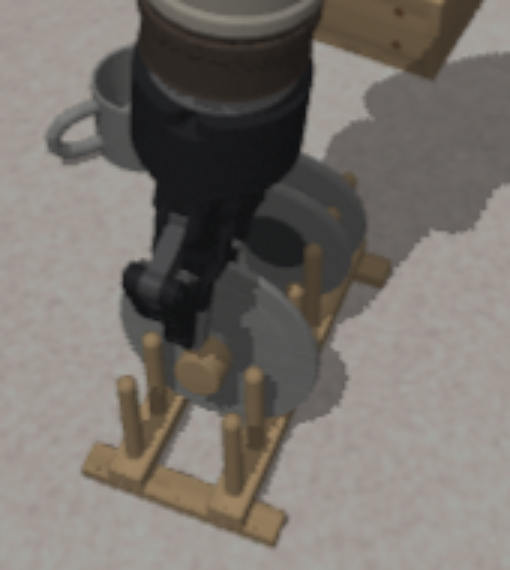

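The lid has settled leaning about 6° on the tines of its own slot, with its rim on the rails. I centre the open jaws on it and withdraw upwards.

>>> {"name": "send_rows", "arguments": {"increments": [[[-0.003, 0, 0, 0], [-0.003, 0, 0, 0], [0, 0, -0.004, 0], [0, 0, -0.008, 0], [0, 0, -0.012, 0], [0, 0, -0.02, 0], [0, 0, -0.02, 0], [0, 0, -0.02, 0]]]}}

```text
clock: 43.6
eef_pos: [0.5451, 0.23, 0.1979]
tool_rot: [0.74, 0.67, 0.035, 0.032]
ft_force: [0.7, -1.3, 0.2]
grip_width: 0.0299
```

>>> {"name": "send_rows", "arguments": {"increments": [[[0, 0, -0.02, 0], [0, 0, -0.02, 0], [0, 0, -0.015, 0], [-0.02, 0, -0.01, 0], [-0.03, 0, 0, 0], [-0.03, 0, 0, 0], [-0.02, 0, 0, 0], [0, 0, 0, 0]]]}}

```text
clock: 44.4
eef_pos: [0.5308, 0.1303, 0.2806]
tool_rot: [0.739, 0.672, 0.046, 0.036]
ft_force: [0.6, 0.4, 0.9]
grip_width: 0.0298
```

```bash
python3 rk.py 7; python3 -c "
from h import *
shot('wrist','wr7.png')"
```

```text
t 44.4 p [0.5308 0.1303 0.2806] yaw 84.62 w 0.0298 F [0.6 0.4 0.9] T [0.03 0.11 0.  ] j [ 0.25  0.23  0.08  1.31 -0.02  0.35]
trayframe [-0.1064  0.3393] rackframe [-0.0117 -0.0667]
toolz rack [0.116 0.018] yaw in rack -0.38
scene 526 min [-46.3  28.8  25.9] max [ 54.   42.  128.1] y med 33.5
 plane [ 0.035 -0.095  0.042]
side 2033 min [-53.8  28.   23.1] max [ 48.9  44.4 127.3] y med 36.3
 plane [ 0.005 -0.126  0.048]
```

View pics/sr7.png

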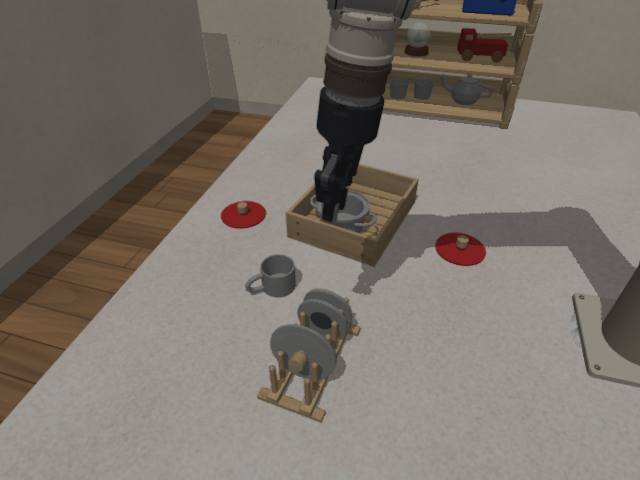

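View pics/wr7.png

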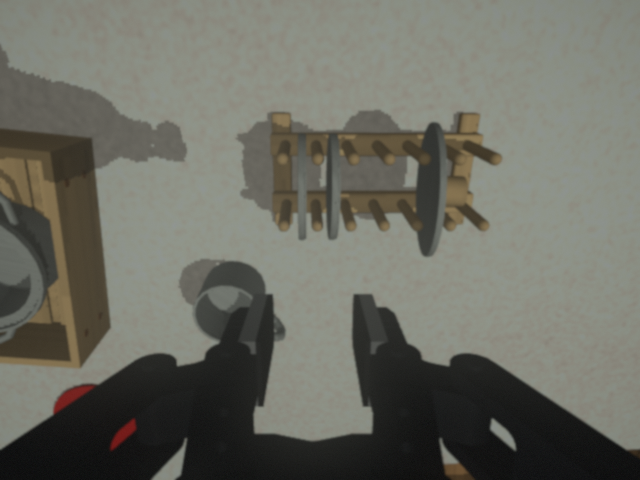

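```bash
ls pics | grep r7
```

```text
sr7.png
sr7.png.npz
sr7z.png
wr7.png
wr7.png.npz
```

The lid stands in slot y=42 with its rim on the rails and its top at 128 mm. The knob faces away from the two saucers, and the cup and pot are in place. A last stillness and pot check, then I hand in.

```bash
python3 - <<'E'
from h import *
c=shot('scene','end.png'); a=ld('scene0.png')
def rim(c):
    P=cloud(c).reshape(-1,3);C=c['image'].reshape(-1,3).astype(int);T=np.c_[(P[:,:2]-TC)@rot(TY),P[:,2]]
    k=(C.max(1)-C.min(1)<22)&(abs(T[:,0])<.09)&(T[:,1]>-.02)&(T[:,1]<.125)&(T[:,2]>.072)&(T[:,2]<.082); return (np.percentile(T[k],[1],axis=0)+np.percentile(T[k],[99],axis=0))/2
print('pot rim',rim(a),rim(c))
for n,(x0,x1,y0,y1) in {'cup':(335,400,275,330),'saucers':(405,437,215,272)}.items():
    d=np.abs(a['image'][y0:y1,x0:x1].astype(int)-c['image'][y0:y1,x0:x1]).mean(); print(n,'mean diff',d)
print(order.job_done())
E
```

```text
pot rim [[0.00768369 0.0585227  0.07645704]] [[0.00722506 0.0585618  0.07525226]]
cup mean diff 1.4190209790209791
saucers mean diff 1.5796783625730995
the job is handed in; nothing more can be done
None
```

The lid is standing in the rack, in the free slot at y = +42 mm, with its knob facing away from the saucers. I handed the job in at about 44.5 s of the 64 s allowed.

**What I did:** I took the lid off the pot by its knob and turned it up with its foot hooked in the tray's slat gaps. I leaned it on the -y end wall at about 63°, retook it by the rim, lowered it into the slot and let go. It never fell. I had to regrasp the knob once, because the fingers slipped down it. The foot also popped out of a gap once, with the lid still in the gripper.

**Last checks:**
- **Lid:** its rim was down on the rails, making contact within 1 mm of the height I had predicted. Its top was at about 128 mm. It leans about 6° onto the tines of its own slot, so it is not perfectly vertical.
- **Pot:** its rim position was unchanged to within 1.5 mm.
- **Cup and saucers:** they looked the same in the scene camera before and after.
- **Gripper:** it was well clear and touching nothing.
- **Disagreements and oddities:** the scene and side cameras differed by up to 3 mm on the lid's plane. The tool ended about 7° off vertical from the pushing, which did not affect the placing.

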